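Seat the lens tube in its V-blocks and clamp it

ROBOT

A 7-joint arm with a two-finger parallel gripper is mounted at the origin on the work surface. World frame = base frame: x ahead of the robot, y to its left, z up, the work surface at z = 0. Lengths are in m, angles in rad, forces in N, time in s.
With the tool pointing down it reaches from about 0.425 to 0.925 m from the base axis. Payload 6.8 kg.
Tool frame: the origin (TCP) lies midway between the tips of the shut fingers; the grasp point (between the pads) lies 19 mm behind it; z points along the fingers, y is the direction in which the jaws open and shut (so a half turn about z gives the same grasp; the last joint's range is limited). The gripper opens to 85 mm and grips with 20 to 120 N. Pads are 22 mm wide; open, the fingers measure 114 mm over their backs; the gripper's body (76 mm by 85 mm) begins 54 mm behind the grasp point. The pads swing forward as they close: fully open they stand 13 mm farther back than shut.
Start: joints at [1.084, 0.477, 0.022, 1.555, -0.011, 1.109, -0.083], TCP at [0.25, -0.627, 0.231] pointing down, gripper open.
Joint ranges: [-2.96, 2.96], [-0.34, 2.1], [-1.41, 1.46], [0.24, 2.44], [-1.37, 4.51], [0.17, 1.92], [-2.96, 2.96]. Speed limits (rad/s): [2.39, 2.39, 3.14, 3.14, 3.14, 3.14, 3.14].

INTERFACE

Orientations are given as a unit quaternion [w, x, y, z].
In Python, from station import * gives the robot as it stands. The module is installed in compiled form; this text tells all that it offers.
- The arm moves only by the tool jog_arm, never from a script. Its arguments are lists of equal length, an entry for each row: "dp": the shift along the tool's x, y, z in units of 25 mm (1.0 is 25 mm), a list of three; "angular": the turn, a rotation vector about the tool's x, y, z in units of 5 degrees (1.0 is 5 degrees), a list of three; "claw": the finger opening in mm, from 0 to 85.4. A call has exactly 5 rows; each row is the pose to reach, as a shift and turn from the pose commanded when the call began, along the tool's axes at that moment; what a row does not reach only later rows make up. A row lasts 1/10 s, in which the tool goes at most 50 mm and 8.59 degrees, less where a joint would pass 70% of its speed; a pose out of reach is approached as far as the arm can. A call with a gripper value outside its range is refused whole. The fingers move at their own pace and stop on an object; "grip_force" is the grip in N (left out, the last holds). Time passes only in rows, so rows that repeat a pose let the fingers close, or fill a call up. It gives the time, the measured TCP pose, the force and the opening at its end, in the units of the state.
- get_obs(): the state, without advancing time (a new reading comes with each control period).
- read_camera(name): name is "scene" or "top" or "wrist"; returns a dict with "pixels" (400x640x3 uint8, blue, green, red), "camera_matrix" (3x3 intrinsics, pixels), "k1" (the pictures are not rectified: a ray, as slopes to the right and down, at radius r is drawn at 1 + k1 r^2 times it, then the intrinsics apply), "rvec" (rotation vector, rad) and "tvec" (3), from world to camera coordinates, as OpenCV has them. Camera axes: x right, y down, z forward; pixel columns grow to the right and rows downward; lengths in m; the calibration is good to about 2 mm. A picture is of the moment at which its call begins. There is no depth.
- hand_in(): hands the job in, once; it reports no verdict.
The state is a dict: "t": time; "q": joint angles; "joint_vel": joint speeds; "joint_torque": joint torques, N m; "eef_pos": TCP position; "tool_rot": TCP orientation; "contact_force": force on the tool from outside, world axes, zero at the start; "torque": the same for the moment, N m; "gripper_width": opening from 0.0 (shut) to 1.0 (fully open).
Only numpy, scipy, OpenCV 4.12 (cv2) and the standard library are available. Lean on these libraries where they do the work, as an engineer would, in place of code of your own. Each camera call takes 0.05 s, during which the arm holds its last target.

TASK

Take the lens tube from the blue parts rest and lower it into the two black V-blocks, hood pointing the same way as the clamp end, so it beds down on both; while it lies bedded, slide it gently along the Vs until its brass tail has pushed the end stop's spring button fully in and you feel it come up solid. Then swing the red-handled clamp over and press it fully down so that its plunger holds the tube, and let go; never force the tube, the stop or the clamp, and leave everything else on the bench alone.

Things in the scene. Friction and masses are not known exactly. Their poses are not given: they have to be found in the camera images.
- tube: Loose round lens tube, about 0.35 kg. Origin on its axis, near the balance point; x runs along it towards the hood. Dark grey barrel, diameter 36 mm, x = -112 to +100 mm; black hood, diameter 48 mm, x = +100 to +135; brass tail, diameter 28, ends at x = -115. Grip it 10 to 25 mm on the tail side of the origin, to stay clear of the clamp. At the start its axis is level, 55 mm above the table.
- rest: Fixed blue parts rest, base 150 x 100 x 10 mm, two V saddles each 24 mm long centred at x = -60 and +60 mm with free space between them; the tube lies along its x axis. Origin: centre of its underside on the table.
- cradle: Fixed white base plate, 330 (x from -180 to +150 mm) x 160 x 12 mm, with two black 90-degree V-blocks, each 24 mm long, centred at x = -70 and x = +70 mm, V mouth 51 mm wide and level with the axis of a bedded tube; free space between the blocks. Origin on the table under the middle; x runs along the Vs from the end stop towards the clamp, z up. The tube's x axis must point along this x axis. The clamp stands over the block at x = +70 mm, its hinge on the +y side.
- seat (a point): Point on the axis of a properly bedded tube, midway between the V-blocks, 62 mm above the table; same axes as the cradle.
- stop: Fixed aluminium end-stop block (20 x 50 x 66 mm) at the cradle's -x end, its axes the cradle's; origin on the plate, 150 mm from the cradle's middle, at the foot of its +x face. Carries an adjusting screw with a brass button (diameter 22 mm) that springs in by 3 mm (about 1 N, hardly felt over the rubbing in the Vs) and is then solid; a push of 4 to 12 N is plenty. V friction holds the tube on it.
- screw_root (a point): Where the screw leaves the block's +x face, on the axis of a bedded tube. The screw's setting is NOT measured and differs each time: the free button's face stands 30 to 54 mm out from here (120 to 96 mm from the cradle's middle).
- tube_tail (a point): Centre of the flat end of the tube's brass tail, on the axis, 115 mm from the tube's origin.
- clamp (a joint): Angle of the clamp arm: 0 = fully down on its own hard stop (level), grows as it opens upward, up to 1.6; starts standing open at 1.15 to 1.35. Stiff hinge (friction about 0.35 N m), stays where left. Near 0.1 a rubber-tipped spring plunger under the arm meets the tube (57 mm from the hinge); fully down it presses on it with about 4 N. Closing takes about 4 N at the handle, rising to 7 N at the end; more only loads the hard stop.
- clamp_hinge (a point): On the clamp's hinge line, which runs along the cradle's x; 80 mm above the table, 57 mm to the cradle's +y side of the V's middle, at cradle x = +70 mm.
- clamp_handle (a point): Middle of the top face of the red handle pad (26 x 26 x 12 mm) at the free end of the clamp arm: with the arm down it is 84 mm from the hinge towards the cradle's -y and 28 mm above the hinge line; it moves with the arm, and stands up to 185 mm above the table while open, so bring the tube in above that. The arm is 18 mm wide along the hinge line and 10 mm thick.
- plunger: The rubber-tipped spring plunger (tip diameter 14 mm) under the clamp arm, 57 mm from the hinge; origin 6 mm above its tip, it moves with the arm.
- driver: Bystander: red-handled screwdriver, lying.
- tape: Bystander: amber tape roll, diameter 76 mm, 19 mm high.
- battery: Bystander: black battery pack 100 x 70 x 54 mm with a white cross strap.
- lenscap: Bystander: black lens cap, diameter 54 mm, 14 mm high.
- spacer: Bystander: brass ring, diameter 44 mm, 14 mm high.
- solvent: Bystander: clear bottle with blue cap, 120 mm high.
- spanner: Bystander: small spanner 140 mm long, lying.

How it is judged:
On the way, in this order (a step that is already met when the one before it is completed fails the run):
1. the tube lies bedded in both Vs and its tail presses the stop's spring button in (over 0.8 N for 0.2 s) (contact force between tube and stop above 0.8 N and contact force between tube and cradle above 0.5 N and y of tube in the frame of seat between -0.002 and 0.002 m and z of tube in the frame of seat below 0.002 m and angle between the x axis of tube and the x axis of cradle, either way round below 0.025 rad), for 0.2 s.
2. the clamp is down with its plunger pressing on the tube (value of joint clamp below 0.06 rad and contact force between plunger and tube above 1.5 N), for 0.2 s.
At the end, for the whole second after the job is handed in: The tube lies at rest in both Vs (axis within 2 mm of the seat, within 0.025 rad along it), its tail still pressing the stop's spring button (over 0.6 N, so within about 1.5 mm of solid), the clamp is down (joint under 0.06 rad), all released (y of tube in the frame of seat between -0.002 and 0.002 m and z of tube in the frame of seat between -0.003 and 0.002 m and angle between the x axis of tube and the x axis of cradle, either way round below 0.025 rad and contact force between tube and stop above 0.6 N and x of tube_tail in the frame of seat below -0.09 m and value of joint clamp below 0.06 rad and linear speed of tube below 0.01 m/s); the robot touches nothing.
It fails at once if the tube is forced against the V-blocks or the clamp (over 40 N) (contact force between tube and cradle above 40 N).
It fails at once if the tube is rammed against the stop (over 20 N) (contact force between tube and stop above 20 N).
It fails at once if the clamp is forced by the fingers (over 40 N) (contact force between the fingers and cradle above 40 N).
It fails at once if a bystander is disturbed (moved over 20 mm) (distance of any of driver, tape, battery, lenscap, spacer, solvent, spanner from where it was at the start of the episode above 0.02 m).
It also fails if it takes over 70 s, if anything falls off the work surface, if the arm or the gripper's body presses on something with over 40 N, if the wrist force passes 120 N, or if a joint passes its speed limit or range.

## Working session

There is one attempt and no reset: what is moved stays moved. The work goes in short steps, Python scripts to look and compute and a tool call to move; the robot and the scene stay as the last step left them, time stands still between calls to the robot, and variables do not carry over. Pictures are saved under pics/ and viewed, and the job is handed in when it is done.

Besides the shell and the picture viewer there is one more tool, called after "Request:" as name(argument=value, ...) on one line, values as JSON. jog_arm: Moves the arm, as the interface text tells. Its arguments: {"type":"object","properties":{"dp":{"type":"array","items":{"type":"array","items":{"type":"number"}}},"angular":{"type":"array","items":{"type":"array","items":{"type":"number"}}},"claw":{"type":"array","items":{"type":"number"}},"grip_force":{"type":"number"}},"required":["dp","angular","claw"]}

```bash
mkdir -p pics; python3 - <<'E'
from station import *
import cv2
o=get_obs();print({k:np.round(v,4).tolist() if hasattr(v,'__len__') else v for k,v in o.items()} if 'np' in globals() else o)
for n in ["scene","top","wrist"]:
    c=read_camera(n);cv2.imwrite(f"pics/{n}0.png",c["pixels"]);print(n,c["camera_matrix"],c["k1"],c["rvec"],c["tvec"])
E
```

```text
{'t': 0.0, 'q': array([ 1.08391916,  0.47782249,  0.02232193,  1.5564234 , -0.01151048,
        1.10928702, -0.08310196]), 'joint_vel': array([ 0.000745  ,  0.00044131,  0.00050742,  0.00074209,  0.00136161,
       -0.00177023, -0.00120591]), 'joint_torque': array([-7.90274044e-04, -5.96464348e+01,  1.60737164e+00, -2.81205654e+01,
        1.23586552e-02,  9.30147566e-03, -6.49811852e-06]), 'eef_pos': array([ 0.24939242, -0.62661911,  0.23032219]), 'tool_rot': array([-8.77095694e-04,  9.82116195e-01,  1.88273624e-01, -2.28017391e-04]), 'contact_force': array([0.0719915 , 1.26590103, 0.35874422]), 'torque': array([0.0025918 , 0.04330939, 0.01408935]), 'gripper_width': 1.0034594771087662}
scene [[366.22099599   0.         317.92118935]
 [  0.         366.22099599 199.46434257]
 [  0.           0.           1.        ]] -0.027268059704713285 [ 0.74082013  2.7818189  -0.81624743] [ 0.51433803 -0.16647739  1.12902315]
top [[467.55889741   0.         320.69727859]
 [  0.         467.55889741 204.9007777 ]
 [  0.           0.           1.        ]] 0.01741528243078437 [ 2.16621218 -2.13658058  0.1679954 ] [-0.05397317  0.56953786  1.22427706]
wrist [[285.12208567   0.         320.85001599]
 [  0.         285.12208567 202.81490942]
 [  0.           0.           1.        ]] 0.008344726446291644 [-2.3696545   1.60873047  0.26345041] [-0.67400969 -0.04073623  0.38129194]
```

View pics/scene0.png

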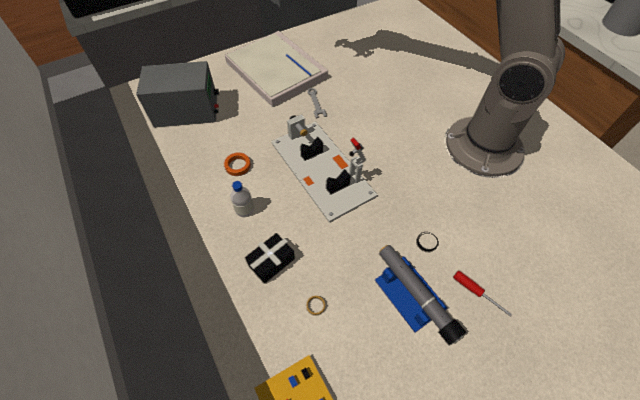

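View pics/top0.png

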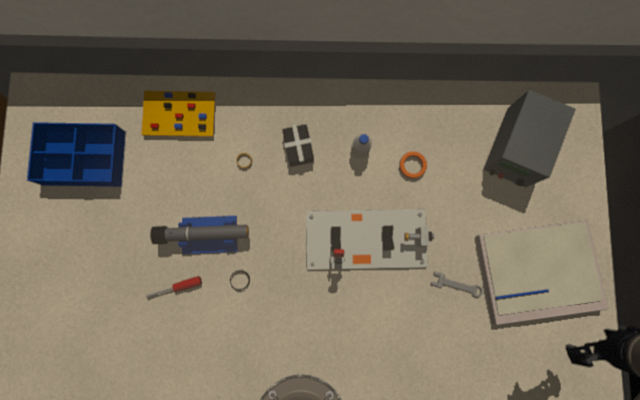

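View pics/wrist0.png

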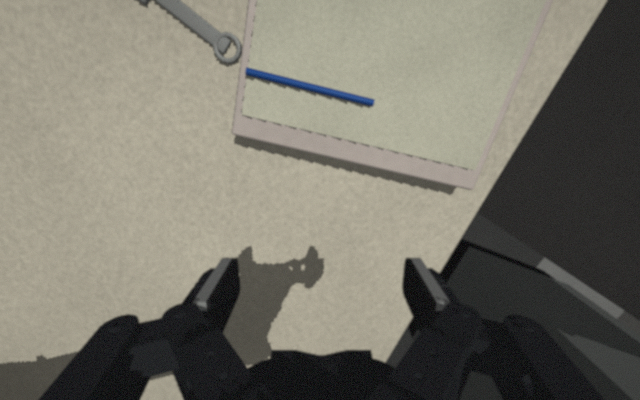

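The top view has the tube on its blue rest at about (200,234), with the hood to the left (world +y). The cradle is at about (366,240), clamp on the left, stop on the right. I'll measure these on enlarged crops.

```bash
cat > h.py <<'E'
from station import *
import numpy as np, cv2
from scipy.spatial.transform import Rotation as R
def rays(c,uv):
    uv=np.atleast_2d(np.array(uv,float)); K=c["camera_matrix"];k=c["k1"]
    d=np.array([k,0,0,0.]) # note: OpenCV model same form
    n=cv2.undistortPoints(uv[:,None,:],K,d)[:,0]
    Rm=cv2.Rodrigues(np.array(c["rvec"],float))[0];t=np.array(c["tvec"],float).ravel()
    D=(Rm.T@np.c_[n,np.ones(len(n))].T).T
    return -Rm.T@t, D
def at_z(c,uv,z):
    C,D=rays(c,uv); return C+D*((z-C[2])/D[:,2])[:,None]
def proj(c,P):
    P=np.atleast_2d(np.array(P,float))
    return cv2.projectPoints(P[:,None],np.array(c["rvec"],float),np.array(c["tvec"],float),c["camera_matrix"],np.array([c["k1"],0,0,0.]))[0][:,0]
def crop(c,name,x0,y0,x1,y1,s):
    cv2.imwrite("pics/"+name,cv2.resize(c["pixels"][y0:y1,x0:x1],None,fx=s,fy=s,interpolation=cv2.INTER_CUBIC))
def st():
    o=get_obs(); print(round(o["t"],2),"p",o["eef_pos"].round(4),"q",o["tool_rot"].round(4),"F",o["contact_force"].round(2),"T",o["torque"].round(2),"w",round(o["gripper_width"],3)); return o
E
python3 - <<'E'
from h import *
c=read_camera("top")
crop(c,"t1.png",140,190,270,310,6)
crop(c,"t2.png",295,195,445,305,5)
E
```

```text
(no output)
```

View pics/t1.png

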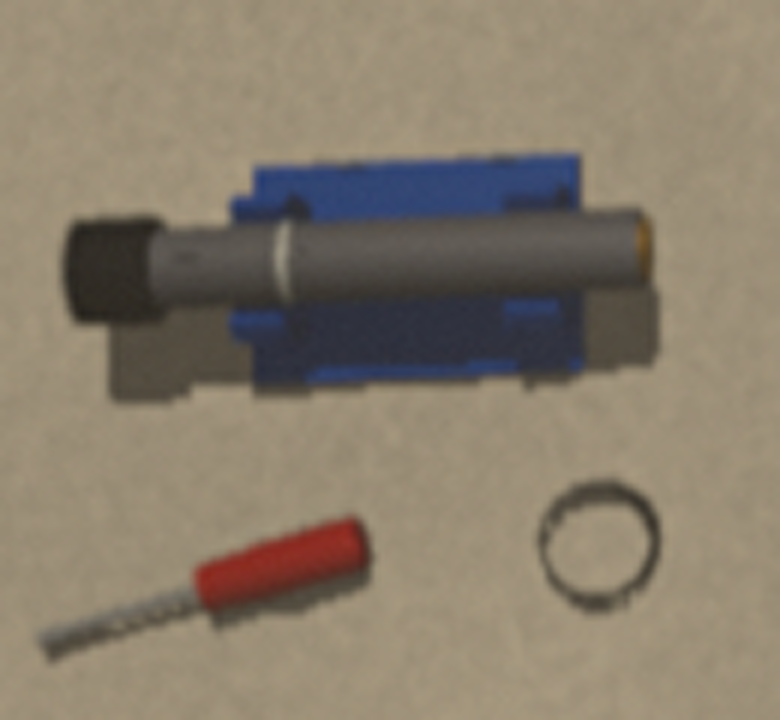

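View pics/t2.png

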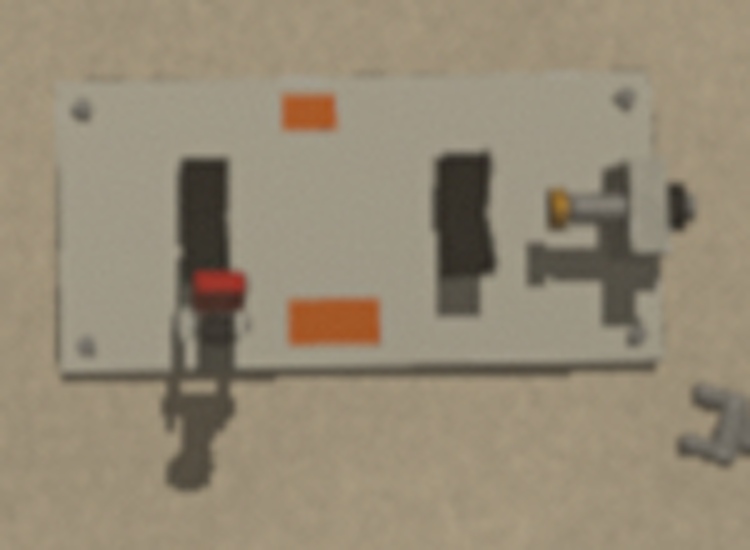

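```bash
python3 - <<'E'
from h import *
c=read_camera("top")
def u(p,s,x0,y0): p=np.array(p,float); return (p+.5)/s-.5+np.array([x0,y0])
# plate corners: image TL=(x=+150,y=-80), TR=(-180,-80), BR=(-180,80), BL=(150,80)
q=at_z(c,u([(57,83),(650,74),(658,366),(61,374)],5,295,195),.012); print(q.round(4))
print("sides",[np.linalg.norm(q[i]-q[(i+1)%4]).round(4) for i in range(4)])
L=np.array([(150,-80),(-180,-80),(-180,80),(150,80)])/1e3
# rigid fit
Lc=L-L.mean(0);Q=q[:,:2]-q[:,:2].mean(0)
a=np.arctan2((Lc[:,0]*Q[:,1]-Lc[:,1]*Q[:,0]).sum(),(Lc*Q).sum())
Rm=np.array([[np.cos(a),-np.sin(a)],[np.sin(a),np.cos(a)]]); t=q[:,:2].mean(0)-Rm@L.mean(0)
print("cradle",t,a,"res",(q[:,:2]-(L@Rm.T+t)).round(4).tolist())
def cp(x,y,z): return np.r_[Rm@[x,y]+t,z]
for n,P in dict(stopfaceroot=cp(-.15,0,.062),b96=cp(-.096,0,.062),b120=cp(-.12,0,.062),vm=cp(-.07,0,.04),vp1=cp(.07,-.0255,.062),vm1=cp(-.07,-.0255,.062),vm2=cp(-.07,.0255,.062)).items():
    uv=proj(c,P)[0]; print(n,P.round(4),((uv+.5-[295,195])*5-.5).round(0))
# tube
h=at_z(c,u([(66,270),(158,268),(640,249),(654,248)],6,140,190),.055);print("tube",h.round(4))
ed=at_z(c,u([(180,228),(180,306),(620,211),(620,289)],6,140,190),.055);print(ed.round(4))
b=at_z(c,u([(255,166),(580,155),(582,372),(252,388)],6,140,190),.010);print("rest",b.round(4),b.mean(0))
E
```

```text
[[ 0.5563 -0.006   0.012 ]
 [ 0.5662 -0.3347  0.012 ]
 [ 0.4057 -0.3359  0.012 ]
 [ 0.397  -0.011   0.012 ]]
sides [np.float64(0.3288), np.float64(0.1604), np.float64(0.325), np.float64(0.1594)]
cradle [ 0.48092303 -0.15688641] 1.5973543069293807 res [[-0.0006, -0.0012], [0.0005, 0.0], [-0.0, 0.0031], [0.0001, -0.0019]]
stopfaceroot [ 0.4849 -0.3068  0.062 ] [622. 213.]
b96 [ 0.4835 -0.2529  0.062 ] [520. 214.]
b120 [ 0.4841 -0.2768  0.062 ] [566. 214.]
vm [ 0.4828 -0.2269  0.04  ] [465. 218.]
vp1 [ 0.5046 -0.0862  0.062 ] [205. 170.]
vm1 [ 0.5083 -0.2262  0.062 ] [469. 167.]
vm2 [ 0.4573 -0.2275  0.062 ] [473. 263.]
tube [[0.4826 0.4014 0.055 ]
 [0.484  0.3614 0.055 ]
 [0.4953 0.1504 0.055 ]
 [0.4958 0.1443 0.055 ]]
[[0.5018 0.3528 0.055 ]
 [0.4675 0.3508 0.055 ]
 [0.512  0.1598 0.055 ]
 [0.4775 0.1586 0.055 ]]
rest [[0.5349 0.3344 0.01  ]
 [0.5421 0.1861 0.01  ]
 [0.4428 0.1813 0.01  ]
 [0.4337 0.3301 0.01  ]] [0.48837291 0.25799104 0.01      ]
```

```bash
cat >> h.py <<'E'
def plan(p,yaw,n=5,o=None):
    """rows to target TCP p, tool x at world yaw, tool down"""
    o=o or get_obs(); q=o["tool_rot"]; R0=R.from_quat([q[1],q[2],q[3],q[0]])
    x=np.array([np.cos(yaw),np.sin(yaw),0]);z=np.array([0,0,-1.]);Rt=R.from_matrix(np.c_[x,np.cross(z,x),z])
    d=R0.inv().apply(np.array(p)-o["eef_pos"])/.025; w=(R0.inv()*Rt).as_rotvec()/np.deg2rad(5)
    print("full dp",d.round(3).tolist(),"ang",w.round(3).tolist(),"| per row/5",(d/5).round(2).tolist(),(w/5).round(2).tolist())
E
python3 - <<'E'
from h import *
st(); plan([.49,-.15,.33],1.597)
E
```

```text
0.25 p [ 0.2495 -0.6269  0.2308] q [-4.000e-04  9.821e-01  1.882e-01 -1.000e-04] F [-0.33 -0.64 -1.  ] T [-0.03 -0.03 -0.01] w 1.002
full dp [15.992, -14.171, -3.956] ang [-0.009, -0.006, -13.96] | per row/5 [3.2, -2.83, -0.79] [-0.0, -0.0, -2.79]
```

Request:
jog_arm(dp=[[1.2,-1.0,-0.5],[2.6,-2.3,-1.0],[4.0,-3.6,-1.5],[5.4,-4.8,-2.0],[6.8,-6.0,-2.5]], angular=[[0,0,-1.2],[0,0,-2.4],[0,0,-3.6],[0,0,-4.8],[0,0,-6.0]], claw=[85,85,85,85,85])

```text
t: 0.75
eef_pos: [0.3526, -0.4231, 0.2943]
tool_rot: [0.0, 0.899, 0.438, -0.0]
contact_force: [0.5, -0.6, 0.3]
gripper_width: 0.996
```

```bash
python3 - <<'E'
from h import *
st(); plan([.49,-.15,.33],1.597)
E
```

```text
0.75 p [ 0.3526 -0.4231  0.2943] q [ 1.00e-04  8.99e-01  4.38e-01 -1.00e-04] F [ 0.45 -0.58  0.27] T [-0.03 -0.02 -0.01] w 0.996
full dp [11.989, -2.406, -1.43] ang [0.001, 0.003, -7.911] | per row/5 [2.4, -0.48, -0.29] [0.0, 0.0, -1.58]
```

Request:
jog_arm(dp=[[1.8,-0.4,-0.3],[3.6,-0.8,-0.6],[5.4,-1.2,-0.9],[7.2,-1.6,-1.2],[9.0,-2.0,-1.4]], angular=[[0,0,-1.4],[0,0,-2.8],[0,0,-4.2],[0,0,-5.6],[0,0,-7.0]], claw=[85,85,85,85,85])

```text
t: 1.25
eef_pos: [0.4529, -0.2157, 0.3296]
tool_rot: [0.001, 0.726, 0.688, 0.0]
contact_force: [0.9, -1.1, -0.1]
gripper_width: 0.995
```

```bash
python3 - <<'E'
from h import *
st(); plan([.49,-.15,.33],1.597)
E
```

```text
1.25 p [ 0.4529 -0.2157  0.3296] q [6.000e-04 7.255e-01 6.882e-01 1.000e-04] F [ 0.88 -1.11 -0.12] T [-0.03 -0.07 -0.02] w 0.995
full dp [2.703, 1.344, -0.018] ang [0.011, 0.008, -0.905] | per row/5 [0.54, 0.27, -0.0] [0.0, 0.0, -0.18]
```

Request:
jog_arm(dp=[[0.7,0.3,0],[1.4,0.7,0],[2.1,1.1,0],[2.7,1.3,0],[2.7,1.3,0]], angular=[[0,0,-0.2],[0,0,-0.4],[0,0,-0.6],[0,0,-0.9],[0,0,-0.9]], claw=[85,85,85,85,85])

```text
t: 1.75
eef_pos: [0.4894, -0.1499, 0.3285]
tool_rot: [-0.0, 0.698, 0.716, 0.0]
contact_force: [0.1, -0.1, 0.1]
gripper_width: 0.994
```

```bash
python3 - <<'E'
from h import *
st(); c=read_camera("wrist"); cv2.imwrite("pics/w1.png",c["pixels"]); print(rays(c,[(320,200)]))
E
```

```text
1.75 p [ 0.4894 -0.1499  0.3285] q [-4.000e-04  6.984e-01  7.157e-01  3.000e-04] F [ 0.13 -0.08  0.12] T [-0.01 -0.05  0.05] w 0.994
(array([ 0.48712619, -0.06846   ,  0.47169297]), array([[ 0.00498735, -0.30691691, -0.95177912]]))
```

View pics/w1.png

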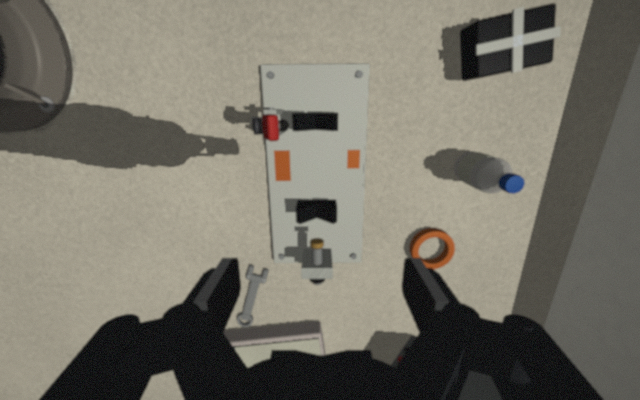

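```bash
python3 - <<'E'
from h import *
c=read_camera("wrist"); crop(c,"w1a.png",240,55,390,175,5);crop(c,"w1b.png",240,175,390,295,5)
E
```

```text
(no output)
```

View pics/w1a.png

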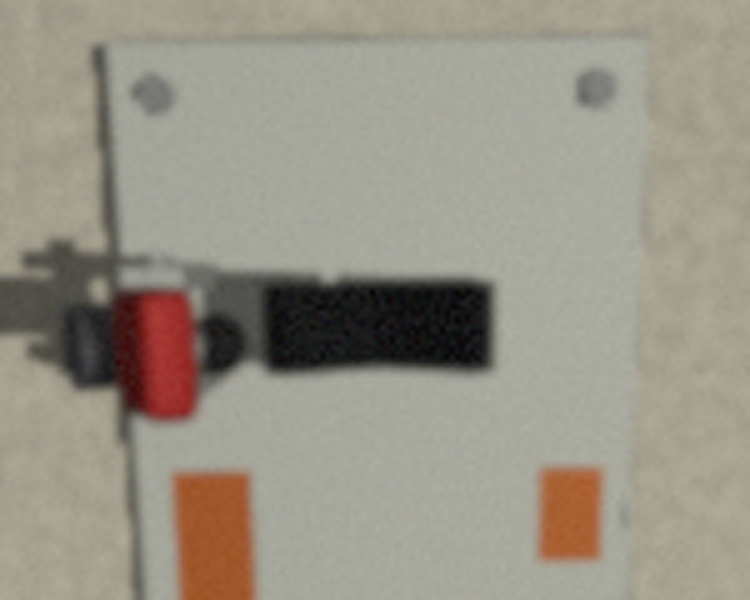

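View pics/w1b.png

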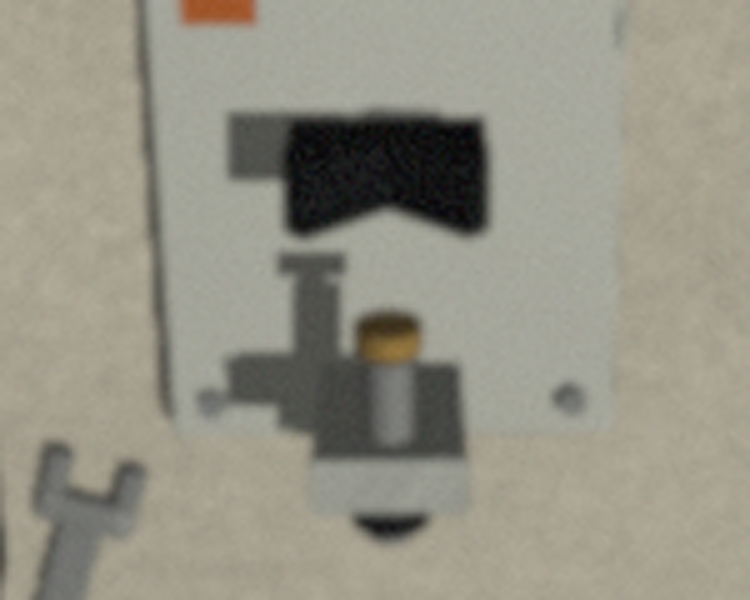

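```bash
python3 - <<'E'
from h import *
c=read_camera("wrist")
def u(p,y0,s=5,x0=240): p=np.array(p,float); return (p+.5)/s-.5+np.array([x0,y0])
uv=np.r_[u([(105,42),(648,38)],55),u([(607,430),(177,432)],175)]
q=at_z(c,uv,.012);print(q.round(4));print([np.linalg.norm(q[i]-q[(i+1)%4]).round(4) for i in range(4)])
# TL=(150,+80), TR=(150,-80), BR=(-180,-80), BL=(-180,80)
L=np.array([(150,80),(150,-80),(-180,-80),(-180,80)])/1e3
Lc=L-L.mean(0);Q=q[:,:2]-q[:,:2].mean(0)
a=np.arctan2((Lc[:,0]*Q[:,1]-Lc[:,1]*Q[:,0]).sum(),(Lc*Q).sum())
Rm=np.array([[np.cos(a),-np.sin(a)],[np.sin(a),np.cos(a)]]); t=q[:,:2].mean(0)-Rm@L.mean(0)
print("cradle",t,a,"res",(q[:,:2]-(L@Rm.T+t)).round(4).tolist())
def loc(P): return np.r_[Rm.T@(P[:2]-t),P[2]].round(4)
for n,p,y,z in [("vbot",(388,205),175,.0365),("cornL",(300,236),175,.062),("cornR",(470,236),175,.062),("b+70",(380,328),55,.062),("b70L",(268,285),55,.062),("b70R",(492,285),55,.062),("b-L",(287,120),175,.062),("b-R",(485,120),175,.062),("button topcentre",(389,313),175,.073),("screw root",(393,443),175,.062),("btn L",(357,325),175,.062),("btn R",(420,325),175,.062),("stop tl",(317,458),175,.078),("stop tr",(468,455),175,.078)]:
    P=at_z(c,u(p,y),z)[0]; print(n,P.round(4),loc(P))
E
```

```text
[[ 0.3977 -0.0117  0.012 ]
 [ 0.5559 -0.0076  0.012 ]
 [ 0.5649 -0.3345  0.012 ]
 [ 0.4081 -0.3382  0.012 ]]
[np.float64(0.1582), np.float64(0.327), np.float64(0.1568), np.float64(0.3267)]
cradle [ 0.48121547 -0.15799228] 1.5995762929608066 res [[0.0008, -0.0013], [-0.001, -0.0018], [-0.0015, 0.0012], [0.0017, 0.002]]
vbot [ 0.4839 -0.2387  0.0365] [-0.0808 -0.0003  0.0365]
cornL [ 0.4569 -0.2397  0.062 ] [-0.081   0.0266  0.062 ]
cornR [ 0.5096 -0.2387  0.062 ] [-0.0815 -0.026   0.062 ]
b+70 [ 0.4797 -0.088   0.062 ] [ 0.07   -0.0005  0.062 ]
b70L [ 0.449  -0.0773  0.062 ] [0.0816 0.0299 0.062 ]
b70R [ 0.5102 -0.0761  0.062 ] [ 0.081  -0.0313  0.062 ]
b-L [ 0.4532 -0.202   0.062 ] [-0.0432  0.0293  0.062 ]
b-R [ 0.5129 -0.2009  0.062 ] [-0.0438 -0.0304  0.062 ]
button topcentre [ 0.4849 -0.2602  0.073 ] [-0.1022 -0.0008  0.073 ]
screw root [ 0.4869 -0.3119  0.062 ] [-0.154  -0.0013  0.062 ]
btn L [ 0.4748 -0.2697  0.062 ] [-0.1115  0.0096  0.062 ]
btn R [ 0.4948 -0.2694  0.062 ] [-0.1117 -0.0103  0.062 ]
stop tl [ 0.4631 -0.3083  0.078 ] [-0.1497  0.0224  0.078 ]
stop tr [ 0.5105 -0.3063  0.078 ] [-0.1491 -0.025   0.078 ]
```

```bash
python3 - <<'E'
from h import *
st(); plan([.487,.19,.30],1.62)
E
```

```text
1.9 p [ 0.4882 -0.1531  0.3285] q [-1.000e-04  7.003e-01  7.138e-01 -4.000e-04] F [ 0.84 -0.45  0.81] T [ 0.05 -0.01 -0.03] w 0.997
full dp [13.721, 0.216, 1.135] ang [-0.008, 0.005, -0.345] | per row/5 [2.74, 0.04, 0.23] [-0.0, 0.0, -0.07]
```

Request:
jog_arm(dp=[[1.7,0,0],[3.5,0,0],[5.3,0,0.3],[7.1,0.1,0.5],[8.9,0.1,0.7]], angular=[[0,0,0],[0,0,0],[0,0,-0.1],[0,0,-0.2],[0,0,-0.3]], claw=[85,85,85,85,85])

```text
t: 2.4
eef_pos: [0.4865, 0.0707, 0.3113]
tool_rot: [0.0, 0.691, 0.723, -0.0]
contact_force: [0.6, 1.1, 0.1]
gripper_width: 0.997
```

Request:
jog_arm(dp=[[1.5,0,0.1],[3.0,0.1,0.2],[4.2,0.1,0.4],[4.8,0.1,0.4],[4.8,0.1,0.4]], angular=[[0,0,0],[0,0,0],[0,0,0],[0,0,0],[0,0,0]], claw=[85,85,85,85,85])

```text
t: 2.9
eef_pos: [0.4831, 0.1919, 0.3012]
tool_rot: [-0.0, 0.689, 0.724, 0.0]
contact_force: [0.5, -0.0, -0.7]
gripper_width: 0.99
```

```bash
python3 - <<'E'
from h import *
st(); st(); c=read_camera("wrist"); st(); cv2.imwrite("pics/w2.png",c["pixels"]);st()
E
```

```text
2.9 p [0.4831 0.1919 0.3012] q [-3.000e-04  6.895e-01  7.243e-01  1.000e-04] F [ 0.47 -0.03 -0.73] T [-0.02  0.02 -0.05] w 0.99
2.9 p [0.4831 0.1919 0.3012] q [-3.000e-04  6.895e-01  7.243e-01  1.000e-04] F [ 0.47 -0.03 -0.73] T [-0.02  0.02 -0.05] w 0.99
2.95 p [0.4835 0.1901 0.3012] q [ 1.000e-04  6.902e-01  7.236e-01 -2.000e-04] F [-0.13 -0.1   0.31] T [-0.06 -0.04  0.02] w 0.997
2.95 p [0.4835 0.1901 0.3012] q [ 1.000e-04  6.902e-01  7.236e-01 -2.000e-04] F [-0.13 -0.1   0.31] T [-0.06 -0.04  0.02] w 0.997
```

View pics/w2.png

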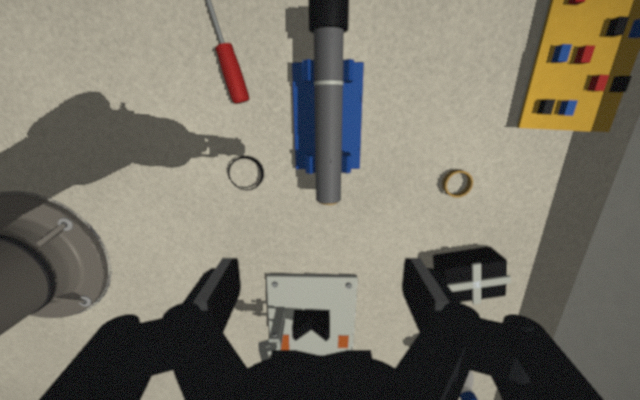

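```bash
python3 - <<'E'
from h import *
c=read_camera("wrist"); crop(c,"w2a.png",270,0,390,120,5);crop(c,"w2b.png",270,110,390,210,5);st()
E
```

```text
3.0 p [0.4838 0.189  0.3011] q [ 3.000e-04  6.909e-01  7.230e-01 -4.000e-04] F [ 1.07 -0.64 -0.11] T [-0.07  0.02  0.01] w 0.998
```

View pics/w2a.png

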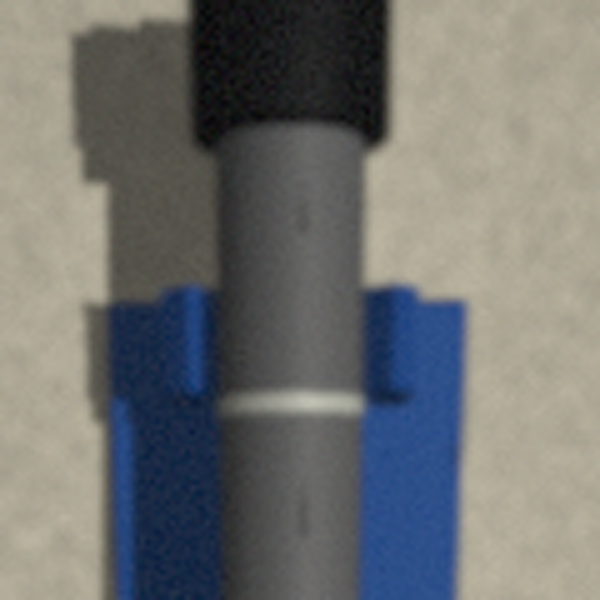

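View pics/w2b.png

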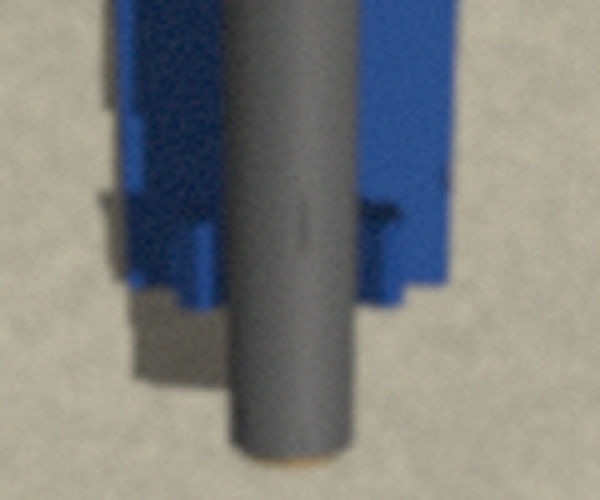

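```bash
python3 - <<'E'
from h import *
c=read_camera("wrist")
def u(p,y0,s=5,x0=270): p=np.array(p,float); return (p+.5)/s-.5+np.array([x0,y0])
def mid(l,r,y0):
    C,D=rays(c,u([l,r],y0)); d=D/np.linalg.norm(D,axis=1)[:,None]; m=d.sum(0); return C+m*((.055-C[2])/m[2])
A=mid((218,250),(365,250),0);B=mid((232,400),(353,400),110)
print(A.round(4),B.round(4)); v=A-B; yaw=np.arctan2(v[1],v[0]);print("yaw",yaw)
e=np.array([np.cos(yaw),np.sin(yaw)])
for n,p,y,z,x in [("junction top",(290,122),0,.073,.1),("ring",(290,402),0,.073,None),("barrel end",(293,455),110,.055,-.112),("tail end",(293,465),110,.045,-.115)]:
    P=at_z(c,u(p,y),z)[0]; print(n,P.round(4), "origin",(P[:2]-e*x).round(4) if x else "")
b=at_z(c,np.r_[u([(107,303),(465,300)],0),u([(447,283),(130,283)],110)],.010);print(b.round(4),b.mean(0))
st()
plan([.4895,.243,.20],yaw)
E
```

```text
[0.4857 0.3371 0.055 ] [0.4953 0.1604 0.055 ]
yaw 1.6246782095325523
junction top [0.4838 0.3597 0.073 ] origin [0.4892 0.2599]
ring [0.4868 0.3016 0.073 ] origin 
barrel end [0.4963 0.144  0.055 ] origin [0.4903 0.2558]
tail end [0.4969 0.1376 0.045 ] origin [0.4907 0.2525]
[[0.4365 0.3296 0.01  ]
 [0.5346 0.3346 0.01  ]
 [0.5426 0.1871 0.01  ]
 [0.4451 0.1828 0.01  ]] [0.48974484 0.25851376 0.01      ]
3.05 p [0.4839 0.1886 0.3012] q [ 4.000e-04  6.912e-01  7.226e-01 -4.000e-04] F [-0.8  -0.23 -0.43] T [-0.01  0.03  0.04] w 0.996
full dp [2.169, 0.32, 4.045] ang [-0.0, 0.013, -0.109] | per row/5 [0.43, 0.06, 0.81] [-0.0, 0.0, -0.02]
```

Request:
jog_arm(dp=[[0.8,0.1,0.8],[1.6,0.2,2.0],[2.2,0.3,3.6],[2.2,0.4,5.4],[2.2,0.4,7.2]], angular=[[0,0,0],[0,0,-0.1],[0,0,-0.1],[0,0,-0.1],[0,0,-0.1]], claw=[85,85,85,85,85])

```text
t: 3.55
eef_pos: [0.4921, 0.2444, 0.1201]
tool_rot: [0.001, 0.688, 0.726, 0.0]
contact_force: [1.4, -0.6, 0.2]
gripper_width: 0.998
```

```bash
python3 - <<'E'
from h import *
c=read_camera("wrist"); read_camera("wrist"); cv2.imwrite("pics/w3.png",c["pixels"]);st();plan([.4905,.242,.034],1.6247)
E
```

```text
3.65 p [0.488  0.2415 0.116 ] q [-0.0013  0.6879  0.7258 -0.0053] F [-1.46 -0.32 -0.  ] T [-0.05 -0.   -0.  ] w 0.996
full dp [0.032, 0.134, 3.281] ang [-0.11, 0.062, -0.004] | per row/5 [0.01, 0.03, 0.66] [-0.02, 0.01, -0.0]
```

View pics/w3.png

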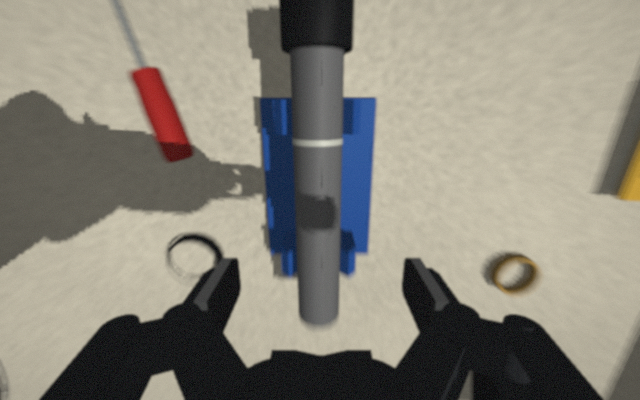

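Request:
jog_arm(dp=[[0,0,0.7],[0,0.1,1.5],[0,0.1,2.3],[0,0.1,3.0],[0,0.1,3.3]], angular=[[0,0,0],[0,0,0],[0,0,0],[0,0,0],[0,0,0]], claw=[85,85,85,85,85])

```text
t: 4.15
eef_pos: [0.4945, 0.245, 0.0396]
tool_rot: [0.001, 0.688, 0.726, 0.0]
contact_force: [-0.5, -0.3, -0.6]
gripper_width: 0.991
```

```bash
python3 - <<'E'
from h import *
for i in range(4): read_camera("wrist");st()
plan([.4905,.242,.034],1.6247)
E
```

```text
4.2 p [0.4941 0.245  0.039 ] q [ 4.000e-04  6.878e-01  7.259e-01 -2.000e-04] F [-0.15  0.4   0.04] T [ 0.01  0.01 -0.02] w 0.994
4.25 p [0.4941 0.2455 0.0397] q [4.000e-04 6.876e-01 7.261e-01 1.000e-04] F [-0.46  0.57 -0.34] T [-0.    0.02 -0.1 ] w 0.992
4.3 p [0.4943 0.2459 0.0402] q [5.000e-04 6.875e-01 7.262e-01 6.000e-04] F [-0.38  1.09  0.33] T [ 0.06 -0.02  0.  ] w 0.995
4.35 p [0.4944 0.2463 0.0404] q [5.000e-04 6.874e-01 7.263e-01 9.000e-04] F [ 0.75  0.67 -0.16] T [ 0.04 -0.    0.02] w 0.992
full dp [-0.162, -0.165, 0.254] ang [0.023, -0.006, 0.012] | per row/5 [-0.03, -0.03, 0.05] [0.0, -0.0, 0.0]
```

Request:
jog_arm(dp=[[-0.1,-0.1,0.1],[-0.2,-0.2,0.2],[-0.2,-0.2,0.2],[-0.2,-0.2,0.2],[-0.2,-0.2,0.2]], angular=[[0,0,0],[0,0,0],[0,0,0],[0,0,0],[0,0,0]], claw=[85,85,85,85,85])

```text
t: 4.85
eef_pos: [0.4886, 0.241, 0.0339]
tool_rot: [0.0, 0.687, 0.727, 0.0]
contact_force: [-0.1, 0.1, 0.1]
gripper_width: 0.997
```

```bash
python3 - <<'E'
from h import *
for i in range(4): c=read_camera("wrist");st()
cv2.imwrite("pics/w4.png",c["pixels"])
E
```

```text
4.9 p [0.4886 0.241  0.0339] q [0.000e+00 6.871e-01 7.266e-01 1.000e-04] F [ 0.43 -0.65 -0.02] T [-0.04 -0.01  0.03] w 0.994
4.95 p [0.4886 0.2411 0.0339] q [0.000e+00 6.871e-01 7.266e-01 1.000e-04] F [ 0.29 -0.73  0.11] T [ 0.01 -0.    0.04] w 0.998
5.0 p [0.4886 0.2411 0.0338] q [-0.000e+00  6.871e-01  7.266e-01  1.000e-04] F [-0.66  0.21 -0.05] T [-0.01  0.06 -0.04] w 0.996
5.05 p [0.4886 0.241  0.0338] q [-0.000e+00  6.871e-01  7.266e-01  1.000e-04] F [-0.2  -0.39 -0.53] T [0.04 0.02 0.05] w 0.997
```

View pics/w4.png

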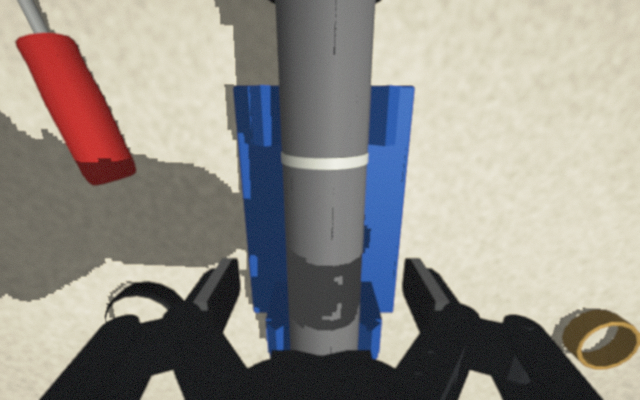

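Request:
jog_arm(dp=[[0,0.06,0],[0,0.08,0],[0,0.08,0],[0,0.08,0],[0,0.08,0]], angular=[[0,0,0],[0,0,0],[0,0,0],[0,0,0],[0,0,0]], claw=[70,50,40,30,30], grip_force=30)

```text
t: 5.55
eef_pos: [0.4901, 0.241, 0.0339]
tool_rot: [-0.0, 0.687, 0.727, -0.0]
contact_force: [-3.0, -1.0, 3.3]
gripper_width: 0.409
```

Request:
jog_arm(dp=[[0,0,0],[0,0,0],[0,0,0],[0,0,0],[0,0,0]], angular=[[0,0,0],[0,0,0],[0,0,0],[0,0,0],[0,0,0]], claw=[25,25,25,25,25])

```text
t: 6.05
eef_pos: [0.4901, 0.241, 0.0339]
tool_rot: [-0.0, 0.687, 0.727, -0.0]
contact_force: [-3.4, 0.6, 5.5]
gripper_width: 0.411
```

```bash
python3 - <<'E'
from h import *
for i in range(3): c=read_camera("wrist");st()
cv2.imwrite("pics/w5.png",c["pixels"])
E
```

```text
6.1 p [0.4901 0.241  0.0339] q [-1.000e-04  6.870e-01  7.266e-01 -3.000e-04] F [-3.49 -1.03  5.34] T [-0.25  0.71 -0.07] w 0.411
6.15 p [0.4901 0.241  0.0339] q [-1.000e-04  6.870e-01  7.266e-01 -3.000e-04] F [-3.01 -2.07  4.7 ] T [-0.18  0.73 -0.12] w 0.413
6.2 p [0.4901 0.241  0.0339] q [-0.000e+00  6.870e-01  7.266e-01 -3.000e-04] F [-2.94 -0.59  5.61] T [-0.21  0.7  -0.04] w 0.41
```

View pics/w5.png

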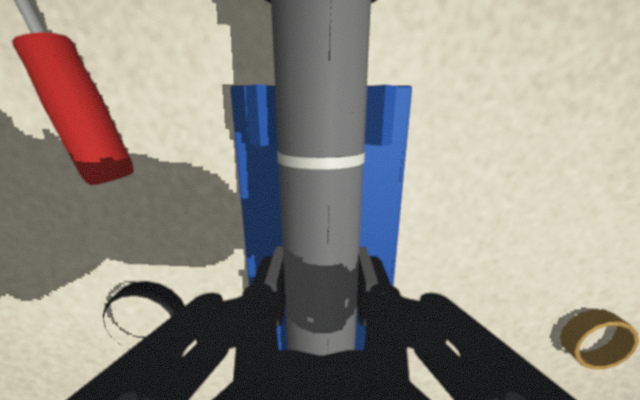

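Request:
jog_arm(dp=[[0,0,-0.4],[0,0,-1.2],[0,0,-2.4],[0,0,-3.8],[0,0,-5.2]], angular=[[0,0,0],[0,0,0],[0,0,0],[0,0,0],[0,0,0]], claw=[25,25,25,25,25])

```text
t: 6.7
eef_pos: [0.4901, 0.2405, 0.1648]
tool_rot: [-0.0, 0.687, 0.727, -0.0]
contact_force: [0.1, 0.1, -4.4]
gripper_width: 0.415
```

Request:
jog_arm(dp=[[0,0,-1.4],[0,0,-2.6],[0,0,-3.6],[0,0,-4.2],[0,0,-4.2]], angular=[[0,0,0],[0,0,0],[0,0,0],[0,0,0],[0,0,0]], claw=[25,25,25,25,25])

```text
t: 7.2
eef_pos: [0.4914, 0.2415, 0.2706]
tool_rot: [0.001, 0.687, 0.727, 0.002]
contact_force: [0.2, -0.0, -4.3]
gripper_width: 0.417
```

```bash
python3 - <<'E'
from h import *
for i in range(6): c=read_camera("wrist")
st()
cv2.imwrite("pics/w6.png",c["pixels"])
a=1.5985
e=np.array([np.cos(a),np.sin(a)]);n=np.array([-np.sin(a),np.cos(a)])
t=np.array([.4817,-.158]); p=t+e*(.025-.0175); print(p)
plan([p[0],p[1],.26],a)
E
```

```text
7.5 p [0.4899 0.2406 0.2673] q [-5.000e-04  6.870e-01  7.266e-01 -1.200e-03] F [-0.04 -0.1  -4.4 ] T [-0.07 -0.03  0.07] w 0.408
[ 0.48149225 -0.15050288]
full dp [-15.599, -1.21, 0.309] ang [-0.028, 0.01, 0.325] | per row/5 [-3.12, -0.24, 0.06] [-0.01, 0.0, 0.06]
```

View pics/w6.png

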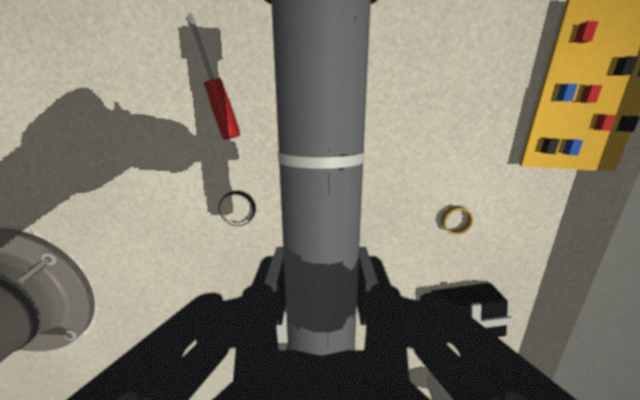

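Request:
jog_arm(dp=[[-1.0,-0.1,0],[-2.5,-0.2,0],[-4.2,-0.4,0],[-6.0,-0.5,0],[-7.8,-0.6,0]], angular=[[0,0,0],[0,0,0.1],[0,0,0.2],[0,0,0.3],[0,0,0.3]], claw=[25,25,25,25,25])

```text
t: 8.0
eef_pos: [0.4857, 0.0439, 0.2681]
tool_rot: [-0.0, 0.696, 0.718, -0.0]
contact_force: [0.7, -0.6, -3.8]
gripper_width: 0.41
```

Request:
jog_arm(dp=[[-1.8,-0.1,0],[-3.6,-0.2,0],[-5.4,-0.3,0],[-7.0,-0.4,0],[-7.8,-0.4,0]], angular=[[0,0,0],[0,0,0],[0,0,0],[0,0,0],[0,0,0]], claw=[25,25,25,25,25])

```text
t: 8.5
eef_pos: [0.4809, -0.1542, 0.2678]
tool_rot: [-0.0, 0.698, 0.716, -0.001]
contact_force: [0.7, 0.7, -3.5]
gripper_width: 0.409
```

```bash
python3 - <<'E'
from h import *
for i in range(8): c=read_camera("wrist")
st();
t=read_camera("top");s=read_camera("scene");cv2.imwrite("pics/s7.png",s["pixels"]);crop(t,"t7.png",290,170,450,290,5)
st()
plan([.4815,-.1505,.15],1.5985)
E
```

```text
8.9 p [ 0.4823 -0.1483  0.2687] q [-2.000e-04  6.957e-01  7.184e-01  1.000e-04] F [ 0.8  -0.1  -4.34] T [-0.06 -0.   -0.01] w 0.411
9.0 p [ 0.4823 -0.1487  0.2688] q [-0.000e+00  6.959e-01  7.181e-01  1.000e-04] F [-0.32 -0.39 -3.76] T [-0.04  0.03 -0.01] w 0.412
full dp [-0.07, -0.036, 4.753] ang [0.001, -0.001, 0.043] | per row/5 [-0.01, -0.01, 0.95] [0.0, -0.0, 0.01]
```

View pics/t7.png

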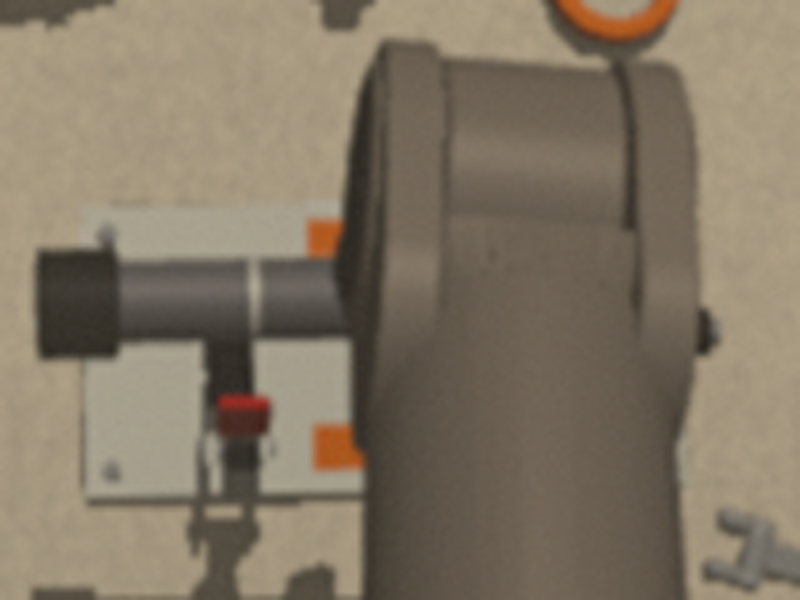

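View pics/s7.png

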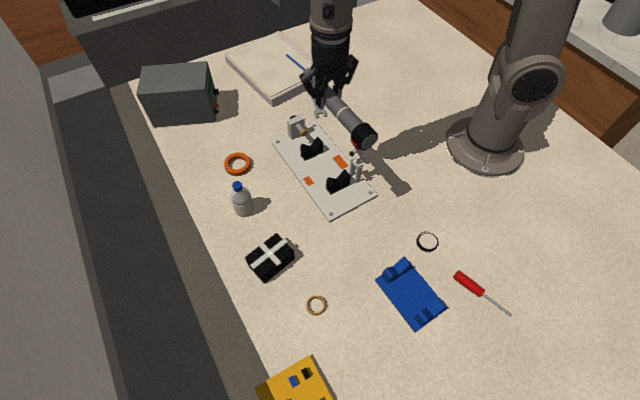

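```bash
python3 - <<'E'
from h import *
s=read_camera("scene");crop(s,"s7b.png",250,0,410,120,5)
c=read_camera("wrist");cv2.imwrite("pics/w7.png",c["pixels"])
E
```

```text
(no output)
```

View pics/s7b.png

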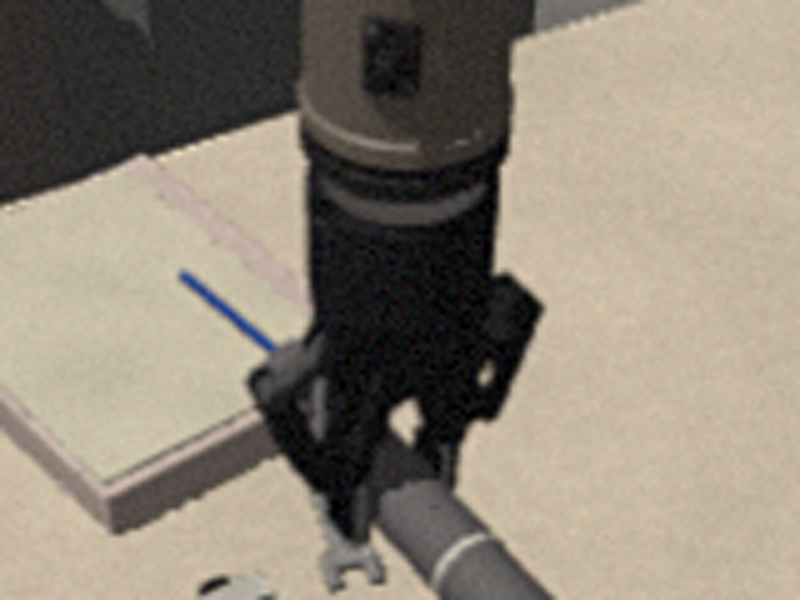

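View pics/w7.png

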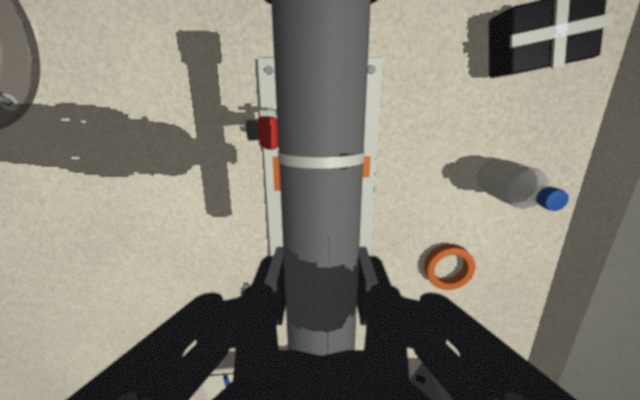

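Request:
jog_arm(dp=[[0,0,0.7],[0,0,1.8],[0,0,3.0],[-0.1,0,4.2],[-0.1,0,4.7]], angular=[[0,0,0],[0,0,0],[0,0,0],[0,0,0],[0,0,0]], claw=[25,25,25,25,25])

```text
t: 9.6
eef_pos: [0.4806, -0.1521, 0.1489]
tool_rot: [-0.002, 0.697, 0.718, -0.001]
contact_force: [-0.7, -0.5, -3.7]
gripper_width: 0.414
```

Request:
jog_arm(dp=[[0,0,0.6],[0,0,1.4],[0,0,2.2],[0,0,2.8],[0,0,2.8]], angular=[[0,0,0],[0,0,0],[0,0,0],[0,0,0],[0,0,0]], claw=[25,25,25,25,25])

```text
t: 10.1
eef_pos: [0.4815, -0.1519, 0.0802]
tool_rot: [-0.001, 0.696, 0.718, -0.001]
contact_force: [-0.2, 0.4, -3.9]
gripper_width: 0.41
```

```bash
python3 - <<'E'
from h import *
for i in range(6): c=read_camera("wrist")
st();
t=read_camera("top");crop(t,"t8.png",290,180,450,300,5);cv2.imwrite("pics/w8.png",c["pixels"])
st()
plan([.4815,-.1505,.041],1.5985)
E
```

```text
10.4 p [ 0.4831 -0.1524  0.0824] q [9.000e-04 6.966e-01 7.175e-01 4.000e-04] F [-0.71 -0.15 -4.24] T [-0.05 -0.03 -0.03] w 0.414
10.45 p [ 0.483  -0.1524  0.0822] q [8.000e-04 6.965e-01 7.175e-01 4.000e-04] F [-0.3  -0.18 -3.15] T [-0.07 -0.03 -0.05] w 0.413
full dp [0.078, -0.059, 1.65] ang [0.019, 0.007, 0.022] | per row/5 [0.02, -0.01, 0.33] [0.0, 0.0, 0.0]
```

View pics/t8.png

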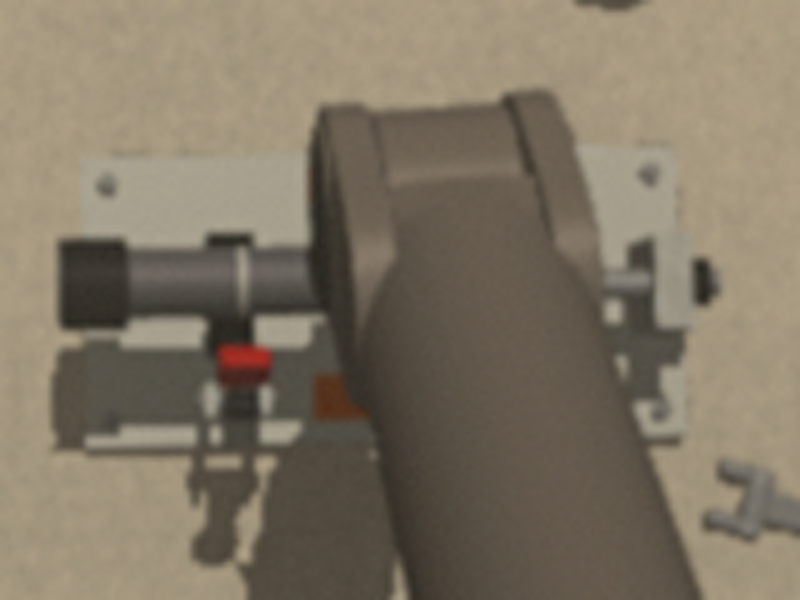

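View pics/w8.png

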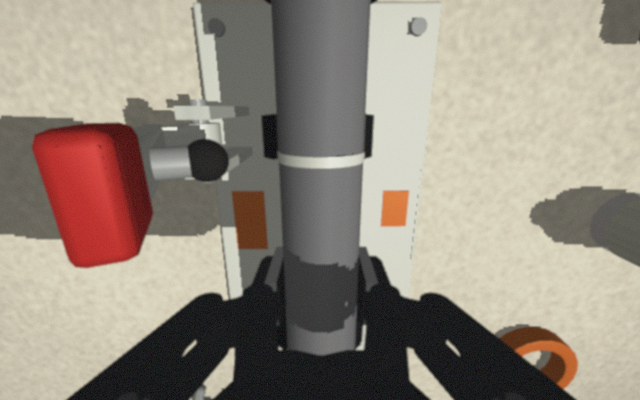

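Request:
jog_arm(dp=[[0,-0.03,0.3],[0.05,-0.06,0.6],[0.08,-0.06,0.9],[0.08,-0.06,1.2],[0.08,-0.06,1.2]], angular=[[0,0,0],[0,0,0],[0,0,0],[0,0,0],[0,0,0]], claw=[25,25,25,25,25])

```text
t: 10.95
eef_pos: [0.4797, -0.1499, 0.0499]
tool_rot: [-0.001, 0.696, 0.718, -0.001]
contact_force: [-0.7, -0.0, -3.3]
gripper_width: 0.411
```

```bash
python3 - <<'E'
from h import *
for i in range(5): c=read_camera("wrist");st()
crop(c,"w9.png",220,50,420,200,4)
plan([.4815,-.1505,.041],1.5985)
E
```

```text
11.0 p [ 0.4802 -0.15    0.0505] q [-7.000e-04  6.964e-01  7.176e-01 -4.000e-04] F [ 0.38 -0.04 -4.08] T [-0.07  0.   -0.  ] w 0.413
11.05 p [ 0.4806 -0.1501  0.051 ] q [-3.000e-04  6.965e-01  7.176e-01 -1.000e-04] F [ 0.38  0.07 -3.77] T [-0.04 -0.02 -0.  ] w 0.409
11.1 p [ 0.4809 -0.1502  0.0513] q [-0.      0.6965  0.7176  0.    ] F [ 0.64  0.17 -3.87] T [-0.02 -0.02 -0.06] w 0.408
11.15 p [ 0.481  -0.1503  0.0515] q [2.000e-04 6.965e-01 7.175e-01 1.000e-04] F [ 0.02  0.51 -3.72] T [-0.07  0.02  0.02] w 0.411
11.2 p [ 0.481  -0.1503  0.0516] q [3.000e-04 6.965e-01 7.175e-01 1.000e-04] F [-1.25  0.86 -4.38] T [-0.05  0.02  0.1 ] w 0.41
full dp [-0.008, 0.018, 0.422] ang [0.006, 0.002, 0.023] | per row/5 [-0.0, 0.0, 0.08] [0.0, 0.0, 0.0]
```

View pics/w9.png

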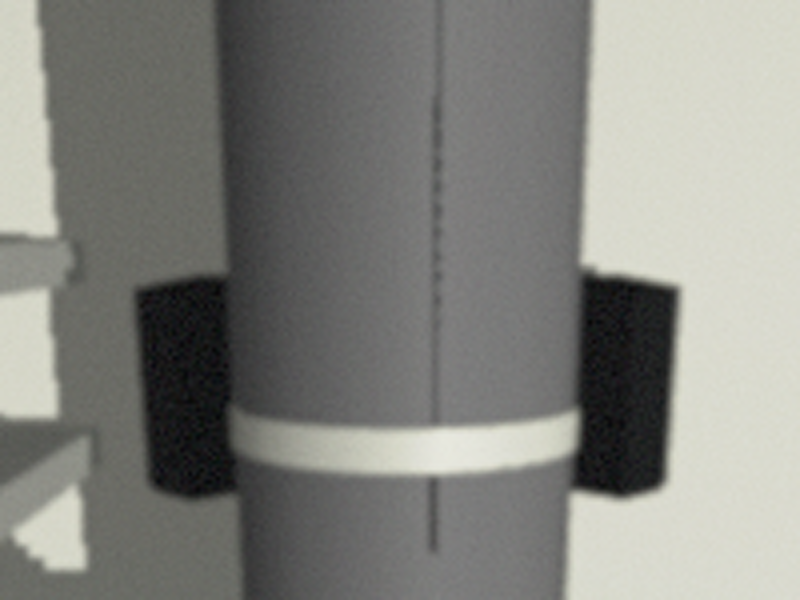

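Request:
jog_arm(dp=[[0,0.01,0.08],[0,0.01,0.16],[0,0.01,0.24],[0,0.01,0.3],[0,0.01,0.32]], angular=[[0,0,0],[0,0,0],[0,0,0],[0,0,0],[0,0,0]], claw=[25,25,25,25,25])

```text
t: 11.7
eef_pos: [0.4808, -0.1502, 0.0431]
tool_rot: [-0.0, 0.697, 0.718, -0.0]
contact_force: [0.1, 0.2, -4.9]
gripper_width: 0.41
```

Request:
jog_arm(dp=[[0,0,0.02],[0,0,0.04],[0,0,0.06],[0,0,0.06],[0,0,0.06]], angular=[[0,0,0],[0,0,0],[0,0,0],[0,0,0],[0,0,0]], claw=[25,25,25,25,25])

```text
t: 12.2
eef_pos: [0.481, -0.1503, 0.0418]
tool_rot: [0.0, 0.697, 0.718, 0.0]
contact_force: [-0.3, 0.2, -4.1]
gripper_width: 0.413
```

```bash
python3 - <<'E'
from h import *
for i in range(3): c=read_camera("wrist");st()
E
```

```text
12.25 p [ 0.481  -0.1502  0.0418] q [0.     0.6965 0.7175 0.    ] F [-0.25  0.74 -3.89] T [-0.08  0.02  0.  ] w 0.413
12.3 p [ 0.481  -0.1503  0.0418] q [1.000e-04 6.965e-01 7.175e-01 0.000e+00] F [-0.21  0.61 -3.8 ] T [-0.02 -0.   -0.03] w 0.41
12.35 p [ 0.481  -0.1503  0.0418] q [0.     0.6965 0.7175 0.    ] F [-0.3   0.26 -3.72] T [-0.02 -0.04  0.04] w 0.41
```

Request:
jog_arm(dp=[[0,0,0.02],[0,0,0.02],[0,0,0.04],[0,0,0.04],[0,0,0.04]], angular=[[0,0,0],[0,0,0],[0,0,0],[0,0,0],[0,0,0]], claw=[25,25,25,25,25])

```text
t: 12.85
eef_pos: [0.4814, -0.1503, 0.0411]
tool_rot: [0.0, 0.696, 0.718, 0.0]
contact_force: [1.0, -0.1, -0.7]
gripper_width: 0.414
```

```bash
python3 - <<'E'
from h import *
for i in range(2): c=read_camera("wrist");st()
E
```

```text
12.9 p [ 0.4815 -0.1503  0.0411] q [4.000e-04 6.965e-01 7.176e-01 3.000e-04] F [ 0.37 -0.01  0.41] T [-0.06 -0.08  0.07] w 0.412
12.95 p [ 0.4814 -0.1503  0.0411] q [4.000e-04 6.965e-01 7.176e-01 2.000e-04] F [ 1.4  -0.45  0.94] T [-0.04 -0.06 -0.01] w 0.417
```

Request:
jog_arm(dp=[[0,0.01,0.01],[0,0.01,0.02],[0,0.01,0.02],[0,0.01,0.02],[0,0.01,0.02]], angular=[[0,0,0],[0,0,0],[0,0,0],[0,0,0],[0,0,0]], claw=[25,25,25,25,25])

```text
t: 13.45
eef_pos: [0.4816, -0.1503, 0.0409]
tool_rot: [0.0, 0.696, 0.718, 0.0]
contact_force: [-0.5, 1.0, 7.3]
gripper_width: 0.41
```

```bash
python3 - <<'E'
from h import *
for i in range(3): c=read_camera("wrist");st()
crop(c,"w10.png",220,50,420,200,4)
E
```

```text
13.5 p [ 0.4816 -0.1504  0.0409] q [4.000e-04 6.964e-01 7.176e-01 1.000e-04] F [-1.14  0.34  6.51] T [0.02 0.32 0.18] w 0.411
13.55 p [ 0.4816 -0.1503  0.0409] q [4.000e-04 6.964e-01 7.176e-01 0.000e+00] F [-1.18  0.41  6.33] T [0.02 0.27 0.11] w 0.41
13.6 p [ 0.4815 -0.1504  0.0409] q [4.000e-04 6.964e-01 7.176e-01 0.000e+00] F [-1.59  0.04  6.33] T [0.01 0.24 0.11] w 0.418
```

View pics/w10.png

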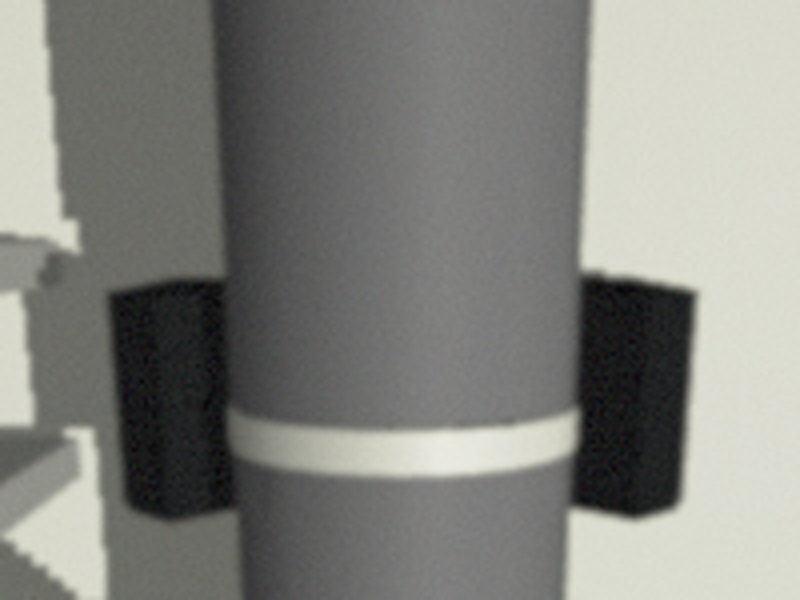

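Request:
jog_arm(dp=[[-0.04,0,-0.01],[-0.1,0,-0.01],[-0.16,0,-0.01],[-0.22,0,-0.01],[-0.24,0,-0.01]], angular=[[0,0,0],[0,0,0],[0,0,0],[0,0,0],[0,0,0]], claw=[25,25,25,25,25])

```text
t: 14.1
eef_pos: [0.4816, -0.152, 0.0408]
tool_rot: [-0.001, 0.695, 0.719, 0.001]
contact_force: [-2.5, 13.6, 8.4]
gripper_width: 0.411
```

```bash
python3 - <<'E'
from h import *
for i in range(3): c=read_camera("scene");st()
crop(c,"s11.png",260,90,400,210,5)
c=read_camera("top");crop(c,"t11.png",340,190,450,290,6)
E
```

```text
14.15 p [ 0.4816 -0.1521  0.0409] q [-0.0014  0.6954  0.7186  0.0015] F [-2.23 12.07  8.99] T [ 2.43  0.42 -0.05] w 0.411
14.2 p [ 0.4816 -0.1521  0.0409] q [-0.0014  0.6954  0.7186  0.0014] F [-2.06 11.56  8.01] T [ 2.38  0.47 -0.07] w 0.406
14.25 p [ 0.4816 -0.1521  0.0409] q [-0.0014  0.6954  0.7186  0.0014] F [-2.26 13.27  9.36] T [ 2.43  0.41 -0.09] w 0.413
```

View pics/s11.png

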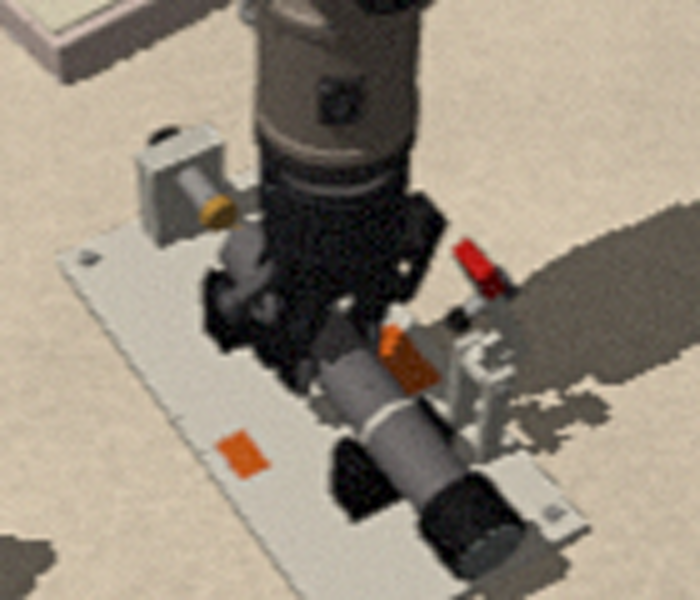

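View pics/t11.png

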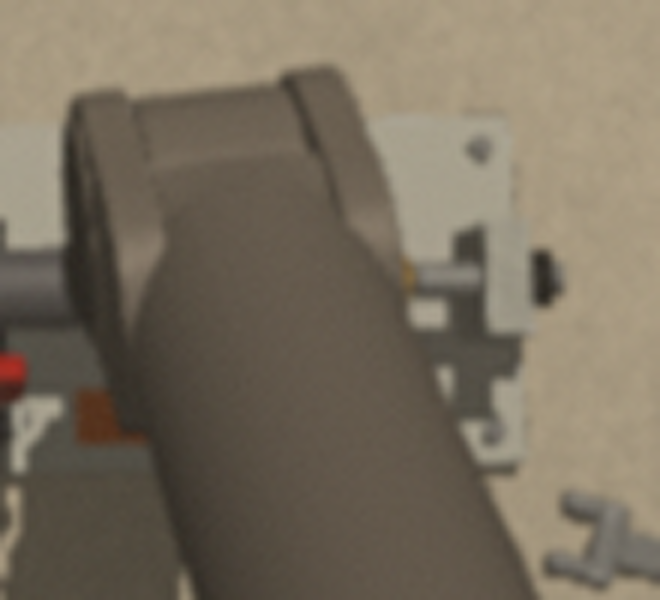

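```bash
python3 - <<'E'
from h import *
s=read_camera("scene");t=read_camera("top")
a=1.5985;e=np.array([np.cos(a),np.sin(a),0]);o=np.array([.4815,-.158,.062])
for x in (-.0885,-.0915,-.1,-.105,-.11,-.115,-.15,.1235,.1585):
    print(x,((proj(s,o+e*x)[0]+.5-[260,90])*5-.5).round(0),((proj(s,o+e*x+[0,0,.018])[0]+.5-[260,90])*5-.5).round(0),"top",((proj(t,o+e*x)[0]+.5-[340,190])*6-.5).round(0))
st()
E
```

```text
-0.0885 [244. 242.] [243. 221.] top [340. 286.]
-0.0915 [241. 239.] [240. 217.] top [347. 286.]
-0.1 [234. 229.] [233. 208.] top [366. 285.]
-0.105 [229. 224.] [228. 202.] top [377. 285.]
-0.11 [225. 218.] [224. 197.] top [389. 285.]
-0.115 [221. 213.] [220. 191.] top [400. 285.]
-0.15 [191. 176.] [190. 154.] top [479. 284.]
0.1235 [449. 500.] [452. 481.] top [-142.  292.]
0.1585 [487. 548.] [491. 529.] top [-222.  294.]
14.4 p [ 0.4816 -0.1521  0.0409] q [-0.0014  0.6954  0.7186  0.0014] F [-1.73 11.31  9.26] T [ 2.34  0.47 -0.1 ] w 0.417
```

Request:
jog_arm(dp=[[0,0,-0.01],[0,0,-0.02],[0,0,-0.02],[0,0,-0.02],[0,0,-0.02]], angular=[[0,0,0],[0,0,0],[0,0,0],[0,0,0],[0,0,0]], claw=[25,25,25,25,25])

```text
t: 14.9
eef_pos: [0.4817, -0.1561, 0.041]
tool_rot: [0.0, 0.696, 0.718, 0.0]
contact_force: [1.7, 2.8, -1.0]
gripper_width: 0.413
```

```bash
python3 - <<'E'
from h import *
for i in range(3): c=read_camera("wrist");st()
E
```

```text
14.95 p [ 0.4817 -0.1562  0.041 ] q [1.000e-04 6.965e-01 7.176e-01 2.000e-04] F [ 1.73  3.09 -1.75] T [ 0.73 -0.39  0.17] w 0.412
15.0 p [ 0.4817 -0.1563  0.0411] q [2.000e-04 6.965e-01 7.175e-01 2.000e-04] F [ 2.06  2.57 -0.59] T [ 0.62 -0.42  0.11] w 0.411
15.05 p [ 0.4817 -0.1564  0.0411] q [2.000e-04 6.966e-01 7.175e-01 2.000e-04] F [ 1.82  2.69 -1.2 ] T [ 0.6  -0.45  0.11] w 0.411
```

Request:
jog_arm(dp=[[-0.04,0,0],[-0.08,0,0],[-0.12,0,0],[-0.16,0,0],[-0.2,0,0]], angular=[[0,0,0],[0,0,0],[0,0,0],[0,0,0],[0,0,0]], claw=[25,25,25,25,25])

```text
t: 15.55
eef_pos: [0.4817, -0.1613, 0.0411]
tool_rot: [0.0, 0.697, 0.717, 0.0]
contact_force: [2.1, 3.6, -0.1]
gripper_width: 0.409
```

Request:
jog_arm(dp=[[-0.02,0,0],[-0.04,0,0],[-0.06,0,0],[-0.08,0,0],[-0.1,0,0]], angular=[[0,0,0],[0,0,0],[0,0,0],[0,0,0],[0,0,0]], claw=[25,25,25,25,25])

```text
t: 16.05
eef_pos: [0.4818, -0.1637, 0.0411]
tool_rot: [0.0, 0.696, 0.718, 0.0]
contact_force: [3.3, 3.5, -0.4]
gripper_width: 0.415
```

Request:
jog_arm(dp=[[-0.02,0,0],[-0.04,0,0],[-0.06,0,0],[-0.08,0,0],[-0.1,0,0]], angular=[[0,0,0],[0,0,0],[0,0,0],[0,0,0],[0,0,0]], claw=[25,25,25,25,25])

```text
t: 16.55
eef_pos: [0.4818, -0.1662, 0.0411]
tool_rot: [0.0, 0.696, 0.718, 0.0]
contact_force: [3.3, 4.6, -0.0]
gripper_width: 0.413
```

Request:
jog_arm(dp=[[-0.02,0.02,0],[-0.04,0.02,0],[-0.06,0.02,0],[-0.06,0.02,0],[-0.06,0.02,0]], angular=[[0,0,0],[0,0,0],[0,0,0],[0,0,0],[0,0,0]], claw=[25,25,25,25,25])

```text
t: 17.05
eef_pos: [0.482, -0.1677, 0.041]
tool_rot: [-0.0, 0.696, 0.718, -0.0]
contact_force: [1.4, 3.9, 1.1]
gripper_width: 0.411
```

Request:
jog_arm(dp=[[-0.02,0,0],[-0.04,0,0],[-0.06,0,0],[-0.06,0,0],[-0.06,0,0]], angular=[[0,0,0],[0,0,0],[0,0,0],[0,0,0],[0,0,0]], claw=[25,25,25,25,25])

```text
t: 17.55
eef_pos: [0.4821, -0.1694, 0.041]
tool_rot: [-0.0, 0.697, 0.717, -0.0]
contact_force: [1.0, 2.6, 0.3]
gripper_width: 0.41
```

Request:
jog_arm(dp=[[-0.02,0,0],[-0.04,0,0],[-0.06,0,0],[-0.06,0,0],[-0.06,0,0]], angular=[[0,0,0],[0,0,0],[0,0,0],[0,0,0],[0,0,0]], claw=[25,25,25,25,25])

```text
t: 18.05
eef_pos: [0.4822, -0.1709, 0.041]
tool_rot: [-0.0, 0.697, 0.717, -0.0]
contact_force: [0.6, 3.3, 0.1]
gripper_width: 0.409
```

```bash
python3 - <<'E'
from h import *
s=read_camera("scene");crop(s,"s12.png",280,100,330,150,12);st()
E
```

```text
18.1 p [ 0.4822 -0.1709  0.041 ] q [-0.000e+00  6.966e-01  7.175e-01 -2.000e-04] F [ 0.76  2.37 -1.68] T [ 0.54 -0.18  0.17] w 0.416
```

View pics/s12.png

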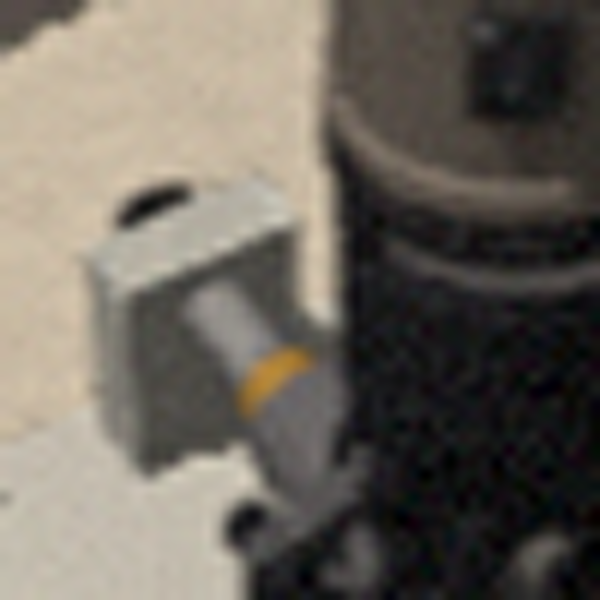

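Request:
jog_arm(dp=[[-0.02,0,0],[-0.04,0,0],[-0.06,0,0],[-0.06,0,0],[-0.06,0,0]], angular=[[0,0,0],[0,0,0],[0,0,0],[0,0,0],[0,0,0]], claw=[25,25,25,25,25])

```text
t: 18.6
eef_pos: [0.4822, -0.1724, 0.041]
tool_rot: [-0.0, 0.697, 0.717, -0.0]
contact_force: [-0.3, 2.0, -1.2]
gripper_width: 0.412
```

Request:
jog_arm(dp=[[-0.02,0,0],[-0.04,0,0],[-0.06,0,0],[-0.06,0,0],[-0.06,0,0]], angular=[[0,0,0],[0,0,0],[0,0,0],[0,0,0],[0,0,0]], claw=[25,25,25,25,25])

```text
t: 19.1
eef_pos: [0.4823, -0.1738, 0.041]
tool_rot: [-0.0, 0.697, 0.717, -0.0]
contact_force: [-0.3, 2.7, -0.9]
gripper_width: 0.408
```

Request:
jog_arm(dp=[[-0.02,0,0],[-0.04,0,0],[-0.04,0,0],[-0.04,0,0],[-0.04,0,0]], angular=[[0,0,0],[0,0,0],[0,0,0],[0,0,0],[0,0,0]], claw=[25,25,25,25,25])

```text
t: 19.6
eef_pos: [0.4823, -0.1748, 0.041]
tool_rot: [-0.0, 0.697, 0.717, -0.0]
contact_force: [0.7, 2.5, -1.8]
gripper_width: 0.414
```

Request:
jog_arm(dp=[[-0.02,0,0],[-0.04,0,0],[-0.04,0,0],[-0.04,0,0],[-0.04,0,0]], angular=[[0,0,0],[0,0,0],[0,0,0],[0,0,0],[0,0,0]], claw=[25,25,25,25,25])

```text
t: 20.1
eef_pos: [0.4824, -0.1757, 0.041]
tool_rot: [-0.0, 0.697, 0.718, -0.0]
contact_force: [-0.5, 3.2, -1.7]
gripper_width: 0.413
```

Request:
jog_arm(dp=[[-0.02,0,0],[-0.04,0,0],[-0.04,0,0],[-0.04,0,0],[-0.04,0,0]], angular=[[0,0,0],[0,0,0],[0,0,0],[0,0,0],[0,0,0]], claw=[25,25,25,25,25])

```text
t: 20.6
eef_pos: [0.4824, -0.1761, 0.041]
tool_rot: [-0.0, 0.696, 0.718, 0.0]
contact_force: [-0.9, 3.8, -1.4]
gripper_width: 0.409
```

```bash
python3 - <<'E'
from h import *
s=read_camera("scene");crop(s,"s13.png",280,100,330,150,12);st()
E
```

```text
20.65 p [ 0.4824 -0.1761  0.041 ] q [-4.000e-04  6.964e-01  7.177e-01  1.000e-04] F [-1.17  5.34 -1.44] T [0.98 0.13 0.11] w 0.413
```

View pics/s13.png

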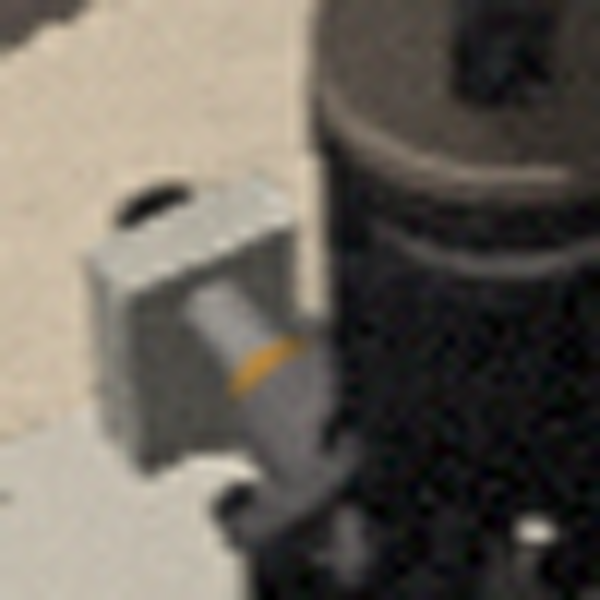

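Request:
jog_arm(dp=[[-0.02,0,0],[-0.04,0,0],[-0.04,0,0],[-0.04,0,0],[-0.04,0,0]], angular=[[0,0,0],[0,0,0],[0,0,0],[0,0,0],[0,0,0]], claw=[25,25,25,25,25])

```text
t: 21.15
eef_pos: [0.4824, -0.1761, 0.041]
tool_rot: [-0.001, 0.696, 0.718, 0.0]
contact_force: [-1.0, 7.6, -0.0]
gripper_width: 0.409
```

```bash
python3 - <<'E'
from h import *
for i in range(3): s=read_camera("scene");st()
E
```

```text
21.2 p [ 0.4824 -0.1761  0.041 ] q [-8.000e-04  6.962e-01  7.179e-01  4.000e-04] F [-1.21  7.36 -0.36] T [ 1.53  0.23 -0.02] w 0.411
21.25 p [ 0.4824 -0.1761  0.041 ] q [-8.000e-04  6.961e-01  7.179e-01  4.000e-04] F [-2.26  7.49  0.34] T [1.53 0.21 0.07] w 0.412
21.3 p [ 0.4823 -0.1761  0.041 ] q [-8.000e-04  6.962e-01  7.179e-01  4.000e-04] F [-1.04  7.1  -0.78] T [1.48 0.21 0.08] w 0.414
```

Request:
jog_arm(dp=[[0,0,0],[0,0,0],[0,0,0],[0,0,0],[0,0,0]], angular=[[0,0,0],[0,0,0],[0,0,0],[0,0,0],[0,0,0]], claw=[38,42,50,60,70])

```text
t: 21.8
eef_pos: [0.4826, -0.1781, 0.0411]
tool_rot: [0.0, 0.697, 0.717, -0.0]
contact_force: [0.8, 0.4, -0.1]
gripper_width: 0.817
```

```bash
python3 - <<'E'
from h import *
for i in range(3): s=read_camera("scene");st()
crop(s,"s14.png",280,100,330,150,12)
w=read_camera("wrist");cv2.imwrite("pics/w14.png",w["pixels"])
E
```

```text
21.85 p [ 0.4826 -0.178   0.0411] q [ 2.000e-04  6.967e-01  7.174e-01 -0.000e+00] F [-0.19  0.01 -0.53] T [-0.01  0.    0.01] w 0.824
21.9 p [ 0.4826 -0.178   0.0411] q [ 1.000e-04  6.966e-01  7.174e-01 -0.000e+00] F [ 0.83 -0.32 -0.67] T [-0.01  0.01  0.  ] w 0.82
21.95 p [ 0.4826 -0.1778  0.0411] q [1.000e-04 6.966e-01 7.175e-01 0.000e+00] F [ 0.82  1.53 -0.26] T [ 0.01  0.04 -0.04] w 0.818
```

View pics/s14.png

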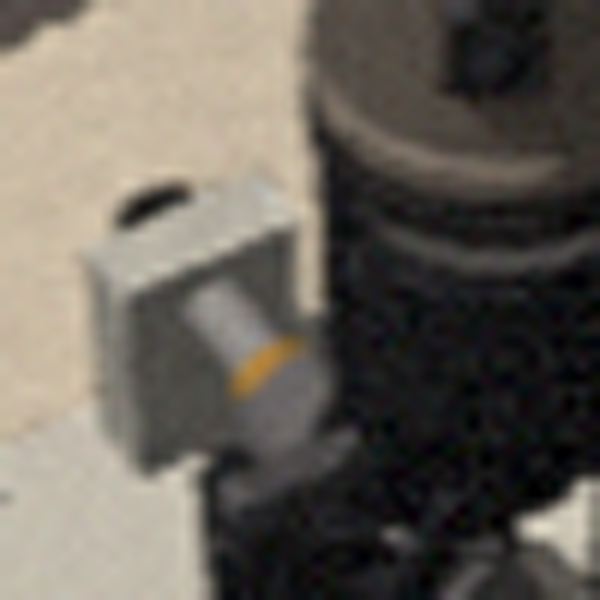

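View pics/w14.png

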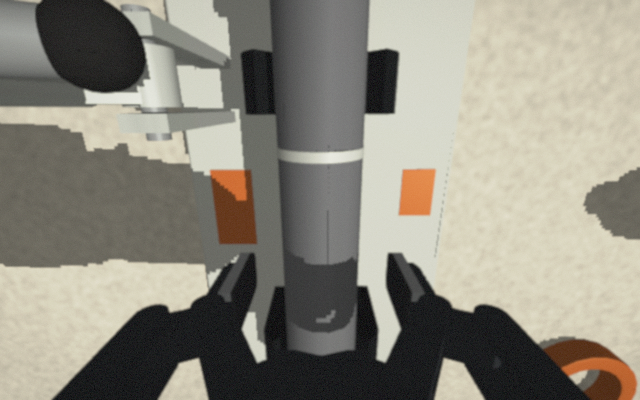

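Request:
jog_arm(dp=[[0,0,-0.4],[0,0,-1.4],[0,0,-3.0],[0,0,-4.8],[0,0,-6.4]], angular=[[0,0,0],[0,0,0],[0,0,0],[0,0,0],[0,0,0]], claw=[75,75,75,75,75])

```text
t: 22.5
eef_pos: [0.4826, -0.1774, 0.2038]
tool_rot: [0.0, 0.696, 0.718, 0.0]
contact_force: [0.8, -0.8, -0.8]
gripper_width: 0.88
```

Request:
jog_arm(dp=[[0,0,-1.2],[0,0,-2.4],[0,0,-3.6],[0,0,-4.4],[0,0,-4.4]], angular=[[0,0,0],[0,0,0],[0,0,0],[0,0,0],[0,0,0]], claw=[70,50,30,0,0])

```text
t: 23.0
eef_pos: [0.484, -0.1777, 0.3149]
tool_rot: [0.003, 0.696, 0.718, 0.001]
contact_force: [0.0, -0.4, -0.0]
gripper_width: 0.134
```

```bash
python3 - <<'E'
from h import *
for i in range(6):s=read_camera("scene")
crop(s,"s15.png",280,100,400,210,5)
w=read_camera("wrist");cv2.imwrite("pics/w15.png",w["pixels"]);st()
a=1.5985;e=np.array([np.cos(a),np.sin(a),0]);n=np.array([-np.sin(a),np.cos(a),0]);o=np.array([.482,-.158,0])
def H(th,d=.084,h=.028,dx=0): return o+e*(.07+dx)+n*.057-n*(d*np.cos(th)-h*np.sin(th))+np.array([0,0,.080+d*np.sin(th)+h*np.cos(th)])
for th in (1.15,1.25,1.35):
    print(th,H(th).round(4),"w",proj(w,[H(th,.097),H(th,.071),H(th,.084,.016)]).round(1).tolist(),"s",((proj(s,[H(th),H(th,.097),H(th,.071)])+.5-[280,100])*5).round(0).tolist())
E
```

```text
23.35 p [ 0.482  -0.1776  0.31  ] q [-9.000e-04  6.965e-01  7.176e-01 -4.000e-04] F [-0.81 -0.08 -0.87] T [-0.05  0.07 -0.02] w -0.0
1.15 [ 0.4318 -0.0894  0.1681] w [[274.4, 98.1], [267.3, 98.8], [283.0, 98.6]] s [[385.0, 214.0], [378.0, 202.0], [391.0, 225.0]]
1.25 [ 0.423  -0.0896  0.1685] w [[263.0, 98.0], [259.5, 98.8], [274.0, 98.6]] s [[400.0, 206.0], [395.0, 193.0], [404.0, 220.0]]
1.35 [ 0.4142 -0.0899  0.1681] w [[251.7, 98.0], [251.9, 98.8], [264.8, 98.5]] s [[414.0, 200.0], [412.0, 185.0], [416.0, 215.0]]
```

View pics/s15.png

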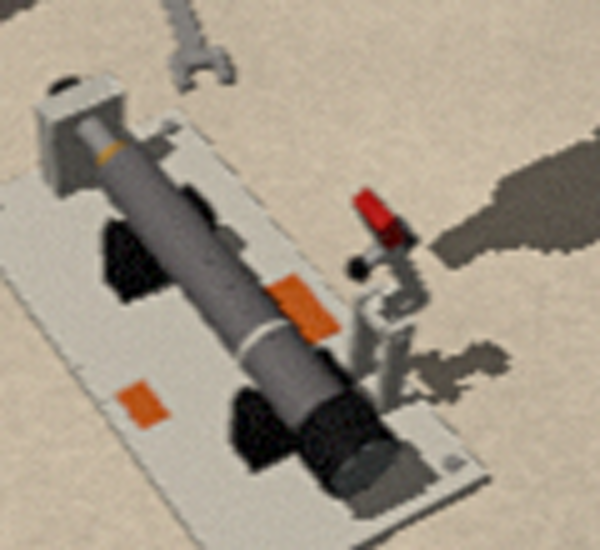

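View pics/w15.png

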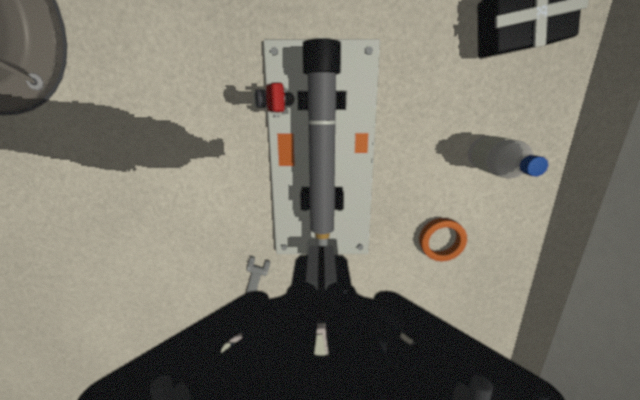

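```bash
python3 - <<'E'
from h import *
w=read_camera("wrist");crop(w,"w15b.png",210,60,310,140,8)
a=1.5985;e=np.array([np.cos(a),np.sin(a),0]);n=np.array([-np.sin(a),np.cos(a),0]);o=np.array([.482,-.158,0])
print(((proj(w,[o+e*.07+n*.057+[0,0,.08]])+.5-[210,60])*8))
E
```

```text
[[527.45547871 328.70665372]]
```

View pics/w15b.png

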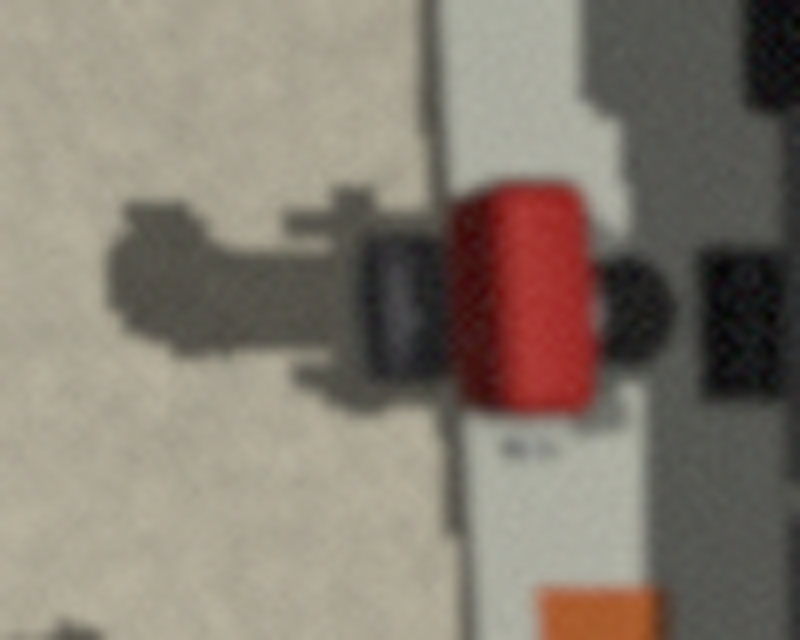

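```bash
python3 - <<'E'
from h import *
w=read_camera("wrist");s=read_camera("scene")
def tri(uw,us):
    C1,D1=rays(w,[uw]);C2,D2=rays(s,[us]);A=np.c_[D1[0],-D2[0]];k=np.linalg.lstsq(A,C2-C1,rcond=None)[0]
    a=C1+D1[0]*k[0];b=C2+D2[0]*k[1];return ((a+b)/2).round(4),np.linalg.norm(a-b).round(4)
f=lambda p:((p[0]+.5)/8-.5+210,(p[1]+.5)/8-.5+60)
g=lambda p:((p[0]+.5)/5-.5+280,(p[1]+.5)/5-.5+100)
print("black",tri(f((405,308)),g((406,232))))
# outer end face of pad centre, scene ~ (365,195)->top end
print("pad end centre",tri(f((550,297)),g((372,207))))
C,D=rays(w,[f((480,300)),f((505,300)),f((452,300)),f((595,300)),f((365,308)),f((445,308))])
for z in (.1,.12,.14,.155,.168,.18): print(z,(C+D*((z-C[2])/D[:,2])[:,None])[:,:2].round(4).tolist())
crop(s,"s16.png",340,125,370,185,10)
E
```

```text
black (array([ 0.4175, -0.0886,  0.1466]), np.float64(0.0011))
pad end centre (array([ 0.441 , -0.0881,  0.1791]), np.float64(0.0003))
0.1 [[0.4196, -0.0863], [0.4232, -0.0862], [0.4155, -0.0865], [0.4362, -0.0859], [0.4028, -0.0879], [0.4145, -0.0876]]
0.12 [[0.423, -0.0869], [0.4264, -0.0868], [0.4191, -0.087], [0.4387, -0.0864], [0.4072, -0.0884], [0.4181, -0.0881]]
0.14 [[0.4264, -0.0875], [0.4296, -0.0874], [0.4228, -0.0876], [0.4412, -0.087], [0.4115, -0.0889], [0.4218, -0.0886]]
0.155 [[0.4289, -0.0879], [0.432, -0.0878], [0.4255, -0.088], [0.443, -0.0875], [0.4148, -0.0892], [0.4246, -0.0889]]
0.168 [[0.4311, -0.0882], [0.434, -0.0881], [0.4278, -0.0883], [0.4446, -0.0878], [0.4176, -0.0895], [0.427, -0.0892]]
0.18 [[0.4332, -0.0886], [0.436, -0.0885], [0.43, -0.0887], [0.4461, -0.0882], [0.4202, -0.0898], [0.4292, -0.0895]]
```

View pics/s16.png

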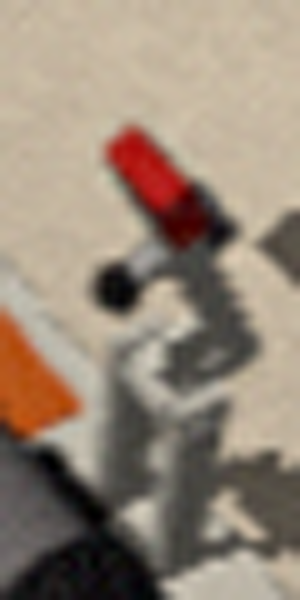

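```bash
python3 - <<'E'
from h import *
st(); plan([.412,-.089,.25],1.5985)
E
```

```text
23.5 p [ 0.4823 -0.1776  0.3105] q [-5.000e-04  6.965e-01  7.176e-01 -1.000e-04] F [-0.49  0.66 -0.69] T [ 0.02  0.01 -0.  ] w -0.003
full dp [3.626, -2.704, 2.425] ang [-0.01, -0.006, 0.024] | per row/5 [0.73, -0.54, 0.48] [-0.0, -0.0, 0.0]
```

Request:
jog_arm(dp=[[0.8,-0.6,0],[1.8,-1.4,0.4],[2.8,-2.1,1.0],[3.6,-2.7,1.8],[3.6,-2.7,2.4]], angular=[[0,0,0],[0,0,0],[0,0,0],[0,0,0],[0,0,0]], claw=[0,0,0,0,0])

```text
t: 24.0
eef_pos: [0.4103, -0.0874, 0.2501]
tool_rot: [-0.0, 0.695, 0.719, -0.001]
contact_force: [-0.7, -0.9, -0.2]
gripper_width: 0.002
```

```bash
python3 - <<'E'
from h import *
for i in range(7):s=read_camera("scene")
st(); crop(s,"s17.png",300,60,400,180,5)
w=read_camera("wrist");cv2.imwrite("pics/w17.png",w["pixels"])
plan([.412,-.089,.20],1.5985)
E
```

```text
24.35 p [ 0.4133 -0.0901  0.2518] q [5.000e-04 6.968e-01 7.173e-01 5.000e-04] F [ 0.31 -0.67  0.57] T [-0.01 -0.    0.  ] w 0.0
full dp [0.046, -0.049, 2.071] ang [0.016, 0.001, 0.015] | per row/5 [0.01, -0.01, 0.41] [0.0, 0.0, 0.0]
```

View pics/s17.png

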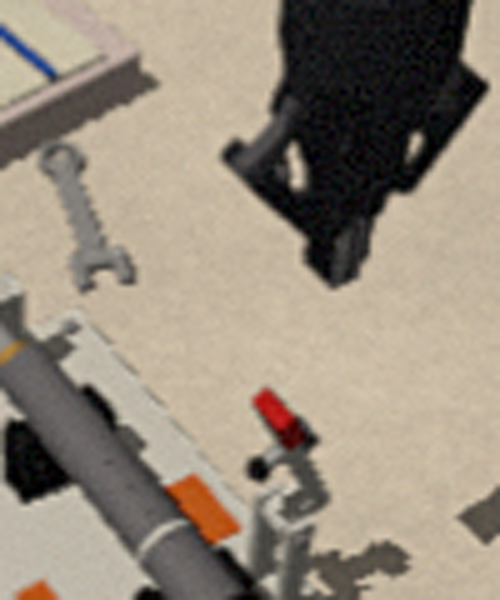

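View pics/w17.png

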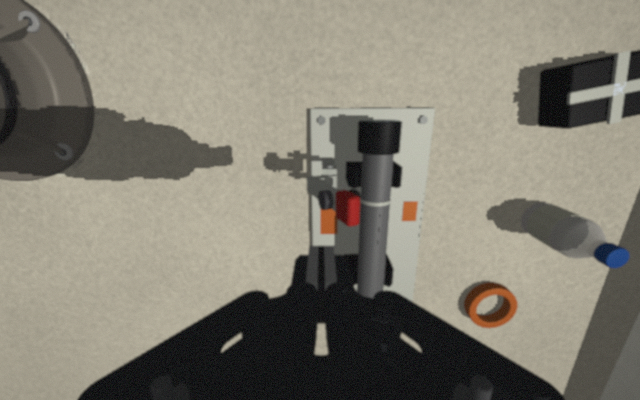

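Request:
jog_arm(dp=[[0,0,0.6],[0,0,1.4],[0,0,2.2],[0,0,2.8],[0,0,3.1]], angular=[[0,0,0],[0,0,0],[0,0,0],[0,0,0],[0,0,0]], claw=[0,0,0,0,0])

```text
t: 24.9
eef_pos: [0.4122, -0.0899, 0.1727]
tool_rot: [-0.001, 0.697, 0.717, -0.0]
contact_force: [-0.5, 0.2, -0.1]
gripper_width: 0.001
```

```bash
python3 - <<'E'
from h import *
for i in range(7):s=read_camera("scene")
st(); crop(s,"s18.png",300,90,400,180,6)
w=read_camera("wrist");crop(w,"w18.png",240,100,440,300,3)
E
```

```text
25.25 p [ 0.413  -0.0899  0.1743] q [7.000e-04 6.966e-01 7.175e-01 4.000e-04] F [0.01 0.65 0.33] T [ 0.    0.05 -0.  ] w -0.004
```

View pics/s18.png

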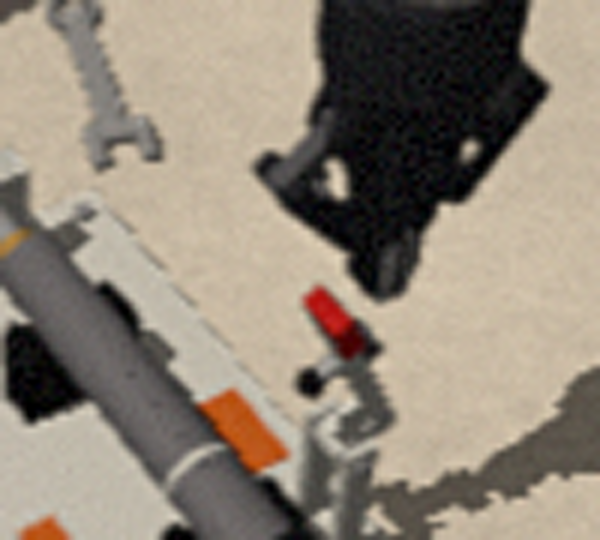

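View pics/w18.png

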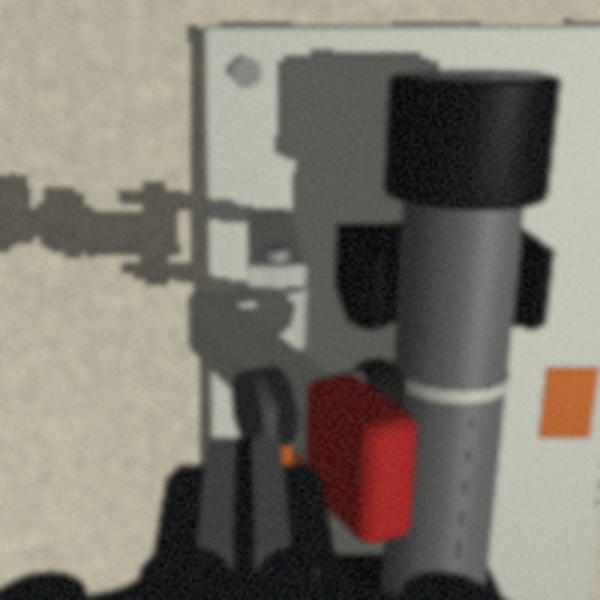

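Request:
jog_arm(dp=[[0,0.12,0],[0,0.24,0],[0,0.36,0.05],[0,0.48,0.1],[0,0.6,0.1]], angular=[[0,0,0],[0,0,0],[0,0,0],[0,0,0],[0,0,0]], claw=[0,0,0,0,0])

```text
t: 25.8
eef_pos: [0.4269, -0.0893, 0.1708]
tool_rot: [-0.001, 0.697, 0.718, -0.001]
contact_force: [-3.8, 0.0, 0.2]
gripper_width: -0.001
```

Request:
jog_arm(dp=[[0,0.12,0.04],[0,0.24,0.08],[0,0.36,0.12],[0,0.48,0.16],[0,0.6,0.2]], angular=[[0,0,0],[0,0,0],[0,0,0],[0,0,0],[0,0,0]], claw=[0,0,0,0,0])

```text
t: 26.3
eef_pos: [0.4433, -0.0888, 0.1664]
tool_rot: [0.001, 0.697, 0.718, 0.0]
contact_force: [-1.7, -0.2, 5.1]
gripper_width: 0.005
```

```bash
python3 - <<'E'
from h import *
for i in range(2):s=read_camera("scene");st()
crop(s,"s19.png",300,90,400,180,6)
w=read_camera("wrist");crop(w,"w19.png",240,100,440,300,3)
E
```

```text
26.35 p [ 0.4437 -0.0888  0.1663] q [5.000e-04 6.965e-01 7.176e-01 6.000e-04] F [-0.34 -0.34  4.15] T [-0.02  0.2   0.04] w -0.001
26.4 p [ 0.4434 -0.0888  0.1662] q [4.000e-04 6.965e-01 7.176e-01 5.000e-04] F [-0.9   0.32  0.69] T [ 0.    0.02 -0.02] w -0.002
```

View pics/s19.png

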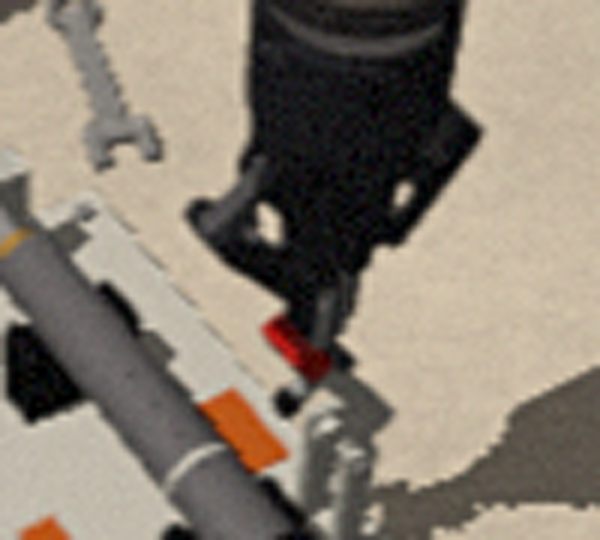

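View pics/w19.png

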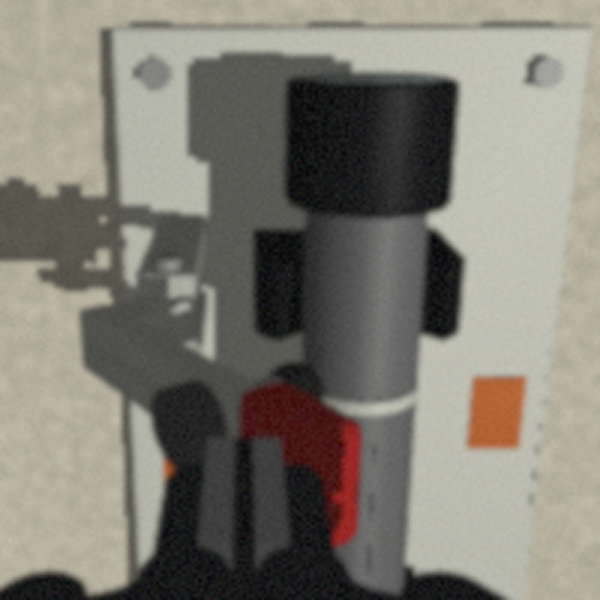

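Request:
jog_arm(dp=[[0,0.12,0.04],[0,0.24,0.09],[0,0.36,0.15],[0,0.48,0.21],[0,0.6,0.27]], angular=[[0,0,0],[0,0,0],[0,0,0],[0,0,0],[0,0,0]], claw=[0,0,0,0,0])

```text
t: 26.95
eef_pos: [0.4579, -0.0883, 0.1593]
tool_rot: [0.0, 0.696, 0.718, 0.0]
contact_force: [-2.5, 0.5, 4.7]
gripper_width: 0.004
```

Request:
jog_arm(dp=[[0,0.12,0.07],[0,0.24,0.14],[0,0.36,0.22],[0,0.48,0.3],[0,0.6,0.39]], angular=[[0,0,0],[0,0,0],[0,0,0],[0,0,0],[0,0,0]], claw=[0,0,0,0,0])

```text
t: 27.45
eef_pos: [0.4728, -0.0879, 0.1495]
tool_rot: [0.0, 0.696, 0.718, 0.0]
contact_force: [-1.3, 0.6, 4.5]
gripper_width: 0.0
```

```bash
python3 - <<'E'
from h import *
for i in range(2):s=read_camera("scene");st()
crop(s,"s20.png",300,90,400,180,6)
w=read_camera("wrist");crop(w,"w20.png",240,100,440,300,3)
E
```

```text
27.5 p [ 0.4731 -0.0878  0.1492] q [1.000e-04 6.965e-01 7.176e-01 3.000e-04] F [-0.12  1.31  3.45] T [ 0.1  -0.02  0.03] w 0.001
27.55 p [ 0.4729 -0.0879  0.1493] q [0.000e+00 6.965e-01 7.176e-01 2.000e-04] F [-0.25  0.48  1.79] T [ 0.   -0.08  0.02] w -0.0
```

View pics/s20.png

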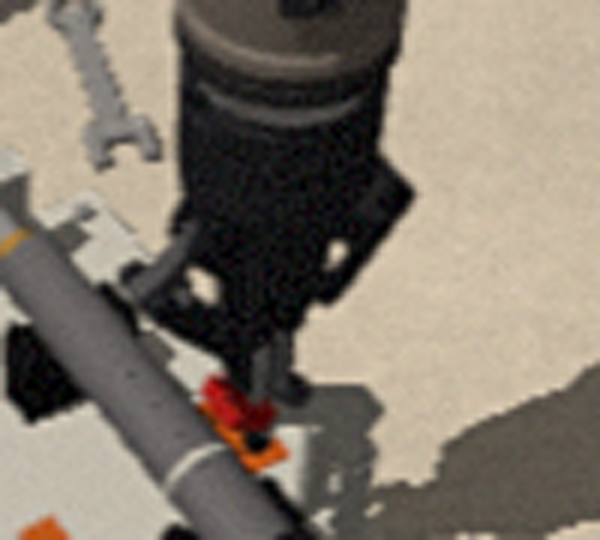

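View pics/w20.png

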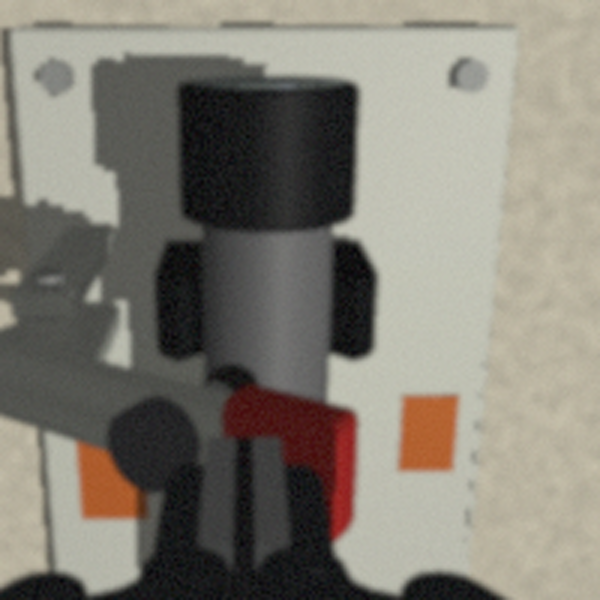

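Request:
jog_arm(dp=[[0,0,-0.3],[0,0,-0.6],[0,0.3,-0.6],[0,0.6,-0.6],[0,0.9,-0.6]], angular=[[0,0,0],[0,0,0],[0,0,0],[0,0,0],[0,0,0]], claw=[0,0,0,0,0])

```text
t: 28.1
eef_pos: [0.4957, -0.0874, 0.1646]
tool_rot: [0.0, 0.697, 0.717, 0.0]
contact_force: [0.3, -0.4, -0.4]
gripper_width: -0.001
```

Request:
jog_arm(dp=[[0,0,0.12],[0,0.02,0.26],[0,0.06,0.4],[0,0.1,0.54],[0,0.14,0.68]], angular=[[0,0,0],[0,0,0],[0,0,0],[0,0,0],[0,0,0]], claw=[0,0,0,0,0])

```text
t: 28.6
eef_pos: [0.5015, -0.087, 0.149]
tool_rot: [0.002, 0.696, 0.718, 0.002]
contact_force: [5.5, 0.6, 9.6]
gripper_width: -0.001
```

```bash
python3 - <<'E'
from h import *
for i in range(2):s=read_camera("scene");st()
crop(s,"s21.png",300,90,400,180,6)
w=read_camera("wrist");crop(w,"w21.png",240,100,440,300,3)
E
```

```text
28.65 p [ 0.5018 -0.087   0.1487] q [0.0025 0.6964 0.7176 0.0024] F [5.2  0.15 6.12] T [-0.03 -1.01 -0.02] w -0.003
28.7 p [ 0.5015 -0.087   0.1488] q [0.0023 0.6964 0.7176 0.0023] F [4.95 0.3  5.09] T [-0.   -0.91 -0.01] w -0.001
```

View pics/s21.png

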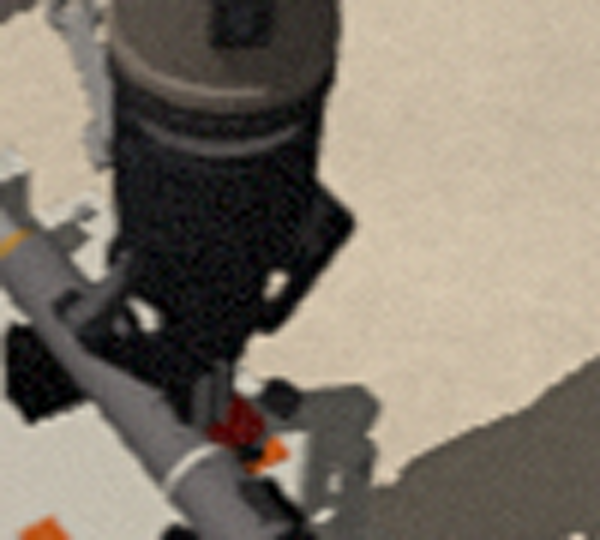

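View pics/w21.png

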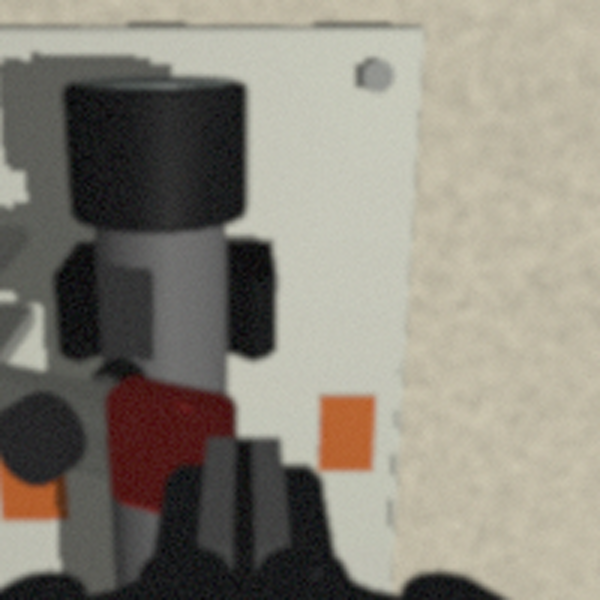

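Request:
jog_arm(dp=[[0,0,-0.2],[0,0,-0.5],[0,-0.2,-0.6],[0,-0.4,-0.6],[0,-0.5,-0.6]], angular=[[0,0,0],[0,0,0],[0,0,0],[0,0,0],[0,0,0]], claw=[0,0,0,0,0])

```text
t: 29.25
eef_pos: [0.4847, -0.0878, 0.1623]
tool_rot: [-0.0, 0.697, 0.717, -0.0]
contact_force: [-1.0, 0.8, 0.4]
gripper_width: -0.002
```

Request:
jog_arm(dp=[[0,0,0.14],[0,0.0,0.3],[0,0.02,0.46],[0,0.06,0.6],[0,0.1,0.74]], angular=[[0,0,0],[0,0,0],[0,0,0],[0,0,0],[0,0,0]], claw=[0,0,0,0,0])

```text
t: 29.75
eef_pos: [0.4897, -0.0874, 0.1443]
tool_rot: [0.001, 0.696, 0.718, 0.001]
contact_force: [0.7, 0.3, 6.1]
gripper_width: -0.001
```

```bash
python3 - <<'E'
from h import *
for i in range(2):s=read_camera("scene");st()
w=read_camera("wrist");crop(w,"w22.png",240,100,440,300,3)
E
```

```text
29.8 p [ 0.4898 -0.0874  0.144 ] q [7.000e-04 6.965e-01 7.176e-01 8.000e-04] F [ 1.17 -0.08  3.88] T [-0.05 -0.15 -0.06] w -0.002
29.85 p [ 0.4892 -0.0873  0.144 ] q [2.000e-04 6.965e-01 7.176e-01 4.000e-04] F [-0.14  0.44 -0.35] T [-0.    0.05  0.05] w -0.002
```

View pics/w22.png

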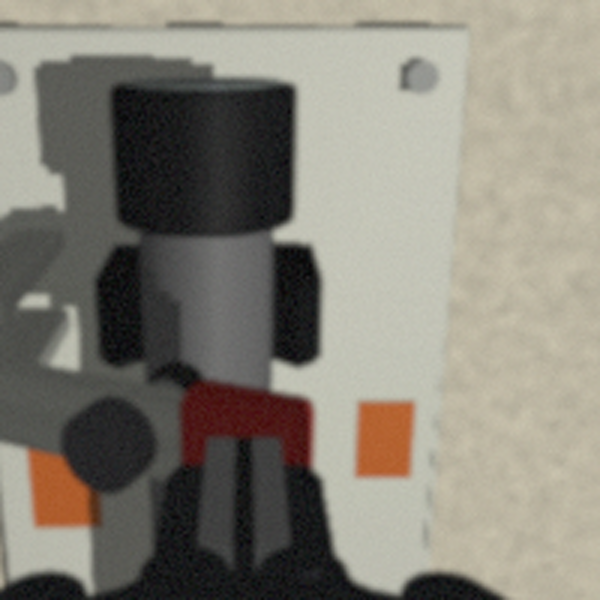

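Request:
jog_arm(dp=[[0,0.1,0.14],[0,0.2,0.28],[0,0.3,0.42],[0,0.38,0.56],[0,0.45,0.7]], angular=[[0,0,0],[0,0,0],[0,0,0],[0,0,0],[0,0,0]], claw=[0,0,0,0,0])

```text
t: 30.4
eef_pos: [0.5004, -0.087, 0.1265]
tool_rot: [0.0, 0.696, 0.718, 0.0]
contact_force: [1.2, 0.3, 4.8]
gripper_width: -0.001
```

Request:
jog_arm(dp=[[0,0.08,0.08],[0,0.14,0.16],[0,0.2,0.24],[0,0.24,0.32],[0,0.26,0.4]], angular=[[0,0,0],[0,0,0],[0,0,0],[0,0,0],[0,0,0]], claw=[0,0,0,0,0])

```text
t: 30.9
eef_pos: [0.5056, -0.0869, 0.1161]
tool_rot: [-0.0, 0.697, 0.718, -0.0]
contact_force: [-1.9, 0.6, 3.1]
gripper_width: 0.004
```

```bash
python3 - <<'E'
from h import *
for i in range(2):s=read_camera("scene");st()
w=read_camera("wrist");crop(w,"w23.png",240,100,440,300,3)
E
```

```text
30.95 p [ 0.5057 -0.0869  0.1159] q [-4.000e-04  6.965e-01  7.175e-01 -3.000e-04] F [-2.04  1.52  1.44] T [0.21 0.3  0.06] w -0.002
31.0 p [ 0.5058 -0.087   0.1161] q [-3.000e-04  6.965e-01  7.176e-01 -2.000e-04] F [0.44 0.78 1.05] T [ 0.04 -0.03  0.03] w -0.001
```

View pics/w23.png

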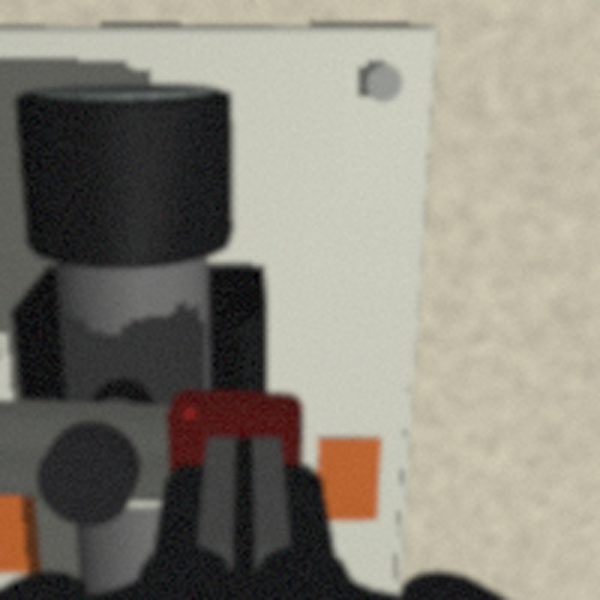

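Request:
jog_arm(dp=[[0,0.02,0.05],[0,0.04,0.1],[0,0.04,0.15],[0,0.04,0.2],[0,0.04,0.22]], angular=[[0,0,0],[0,0,0],[0,0,0],[0,0,0],[0,0,0]], claw=[0,0,0,0,0])

```text
t: 31.55
eef_pos: [0.508, -0.0871, 0.1114]
tool_rot: [0.001, 0.697, 0.718, 0.001]
contact_force: [0.6, 0.6, 5.3]
gripper_width: 0.003
```

Request:
jog_arm(dp=[[0,0,0.02],[0,0,0.04],[0,0,0.06],[0,0,0.06],[0,0,0.06]], angular=[[0,0,0],[0,0,0],[0,0,0],[0,0,0],[0,0,0]], claw=[0,0,0,0,0])

```text
t: 32.05
eef_pos: [0.5083, -0.087, 0.1101]
tool_rot: [0.001, 0.697, 0.718, 0.001]
contact_force: [1.2, -1.0, 5.5]
gripper_width: 0.001
```

Request:
jog_arm(dp=[[0,0,0.02],[0,0,0.04],[0,0,0.04],[0,0,0.04],[0,0,0.04]], angular=[[0,0,0],[0,0,0],[0,0,0],[0,0,0],[0,0,0]], claw=[0,0,0,0,0])

```text
t: 32.55
eef_pos: [0.5086, -0.087, 0.1092]
tool_rot: [0.001, 0.697, 0.718, 0.001]
contact_force: [1.0, -0.5, 5.4]
gripper_width: 0.003
```

Request:
jog_arm(dp=[[0,0,0.02],[0,0,0.04],[0,0,0.04],[0,0,0.04],[0,0,0.04]], angular=[[0,0,0],[0,0,0],[0,0,0],[0,0,0],[0,0,0]], claw=[0,0,0,0,0])

```text
t: 33.05
eef_pos: [0.5089, -0.087, 0.1084]
tool_rot: [0.001, 0.697, 0.718, 0.001]
contact_force: [2.4, -0.6, 5.6]
gripper_width: 0.003
```

Request:
jog_arm(dp=[[0,0,0.01],[0,0,0.02],[0,0,0.02],[0,0,0.02],[0,0,0.02]], angular=[[0,0,0],[0,0,0],[0,0,0],[0,0,0],[0,0,0]], claw=[0,0,0,0,0])

```text
t: 33.55
eef_pos: [0.509, -0.087, 0.108]
tool_rot: [0.001, 0.697, 0.718, 0.001]
contact_force: [1.9, -1.8, 6.8]
gripper_width: 0.003
```

Request:
jog_arm(dp=[[0,0,0.01],[0,0,0.02],[0,0,0.02],[0,0,0.02],[0,0,0.02]], angular=[[0,0,0],[0,0,0],[0,0,0],[0,0,0],[0,0,0]], claw=[0,0,0,0,0])

```text
t: 34.05
eef_pos: [0.5091, -0.0871, 0.1079]
tool_rot: [0.002, 0.697, 0.717, 0.001]
contact_force: [0.1, -0.2, 11.4]
gripper_width: 0.004
```

Request:
jog_arm(dp=[[0,0,-0.02],[0,0,-0.1],[0,0,-0.4],[0,0,-1.2],[0,0,-2.4]], angular=[[0,0,0],[0,0,0],[0,0,0],[0,0,0],[0,0,0]], claw=[0,0,0,0,0])

```text
t: 34.55
eef_pos: [0.5051, -0.0867, 0.1657]
tool_rot: [-0.002, 0.696, 0.718, -0.001]
contact_force: [1.6, -0.2, 0.3]
gripper_width: 0.001
```

Request:
jog_arm(dp=[[1.0,0,-1.0],[2.4,0,-2.4],[4.0,0,-3.6],[5.6,0,-4.0],[6.8,0,-4.0]], angular=[[0,0,0],[0,0,0],[0,0,0],[0,0,0],[0,0,0]], claw=[0,0,0,0,0])

```text
t: 35.05
eef_pos: [0.5021, 0.086, 0.2689]
tool_rot: [0.001, 0.696, 0.718, 0.001]
contact_force: [0.5, 0.7, 0.3]
gripper_width: 0.001
```

```bash
python3 - <<'E'
from h import *
for i in range(8):s=read_camera("scene")
st();t=read_camera("top")
crop(s,"s24.png",260,90,400,210,5);crop(t,"t24.png",295,185,445,305,5);cv2.imwrite("pics/t24f.png",t["pixels"])
E
```

```text
35.45 p [0.5019 0.0815 0.2661] q [-2.000e-04  6.973e-01  7.167e-01 -5.000e-04] F [0.2  0.28 0.04] T [ 0.01  0.05 -0.01] w 0.004
```

View pics/s24.png

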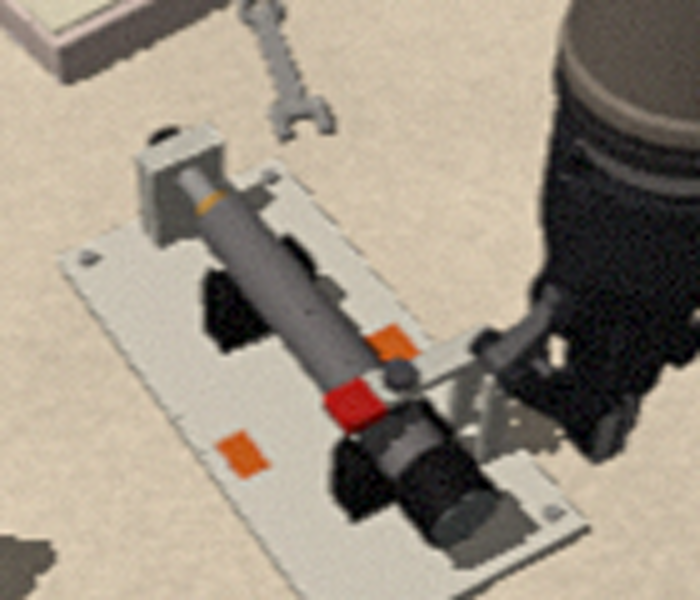

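View pics/t24.png

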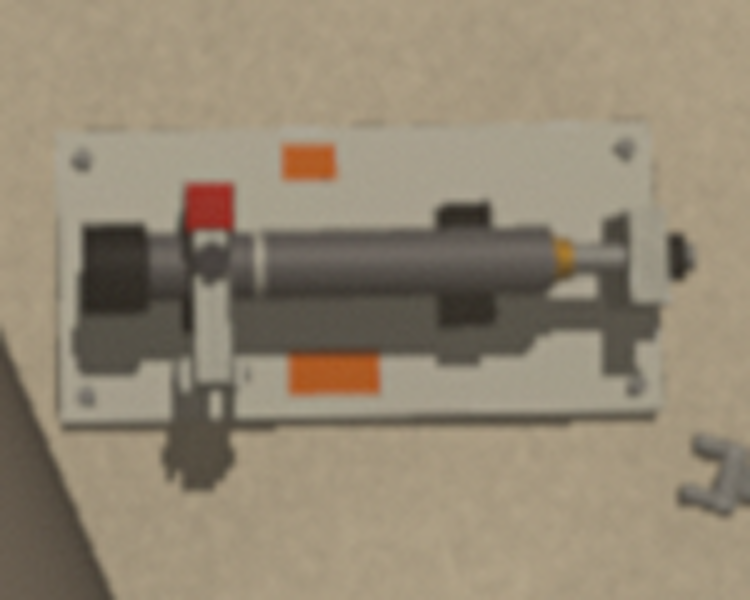

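```bash
python3 - <<'E'
from h import *
s=read_camera("scene");t=read_camera("top")
a=1.5985;e=np.array([np.cos(a),np.sin(a),0]);n=np.array([-np.sin(a),np.cos(a),0]);o=np.array([.482,-.158,0])
def H(th,d=.084,h=.028,dx=0): return o+e*(.07+dx)+n*.057-n*(d*np.cos(th)-h*np.sin(th))+np.array([0,0,.080+d*np.sin(th)+h*np.cos(th)])
for th in (0,.06,.12): print(th,((proj(s,[H(th,.084+i*.013,.028,j*.013) for i,j in((-1,-1),(-1,1),(1,1),(1,-1))])+.5-[320,150])*12).round(0).tolist(),((proj(t,[H(th,.097)])+.5-[295,185])*5).round(0))
crop(s,"s25.png",320,150,360,190,12)
crop(t,"t25.png",390,225,440,250,12);st()
E
```

```text
0 [[147.0, 174.0], [213.0, 256.0], [110.0, 307.0], [45.0, 223.0]] [[211. 182.]]
0.06 [[155.0, 158.0], [221.0, 240.0], [118.0, 287.0], [53.0, 203.0]] [[212. 184.]]
0.12 [[164.0, 142.0], [230.0, 224.0], [128.0, 266.0], [62.0, 183.0]] [[212. 187.]]
35.6 p [0.5021 0.0821 0.2664] q [-1.000e-04  6.971e-01  7.170e-01 -2.000e-04] F [-0.8   0.38  0.08] T [-0.   -0.02 -0.  ] w -0.002
```

View pics/s25.png

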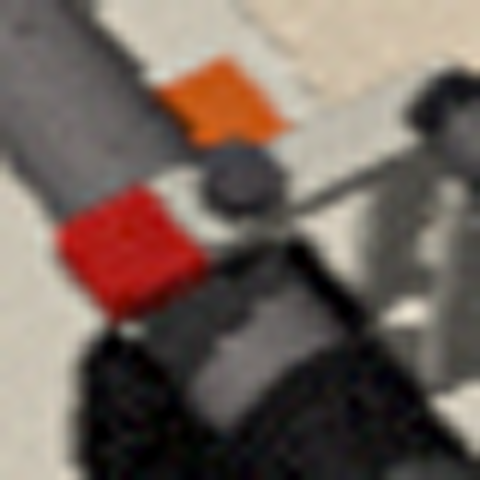

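View pics/t24f.png

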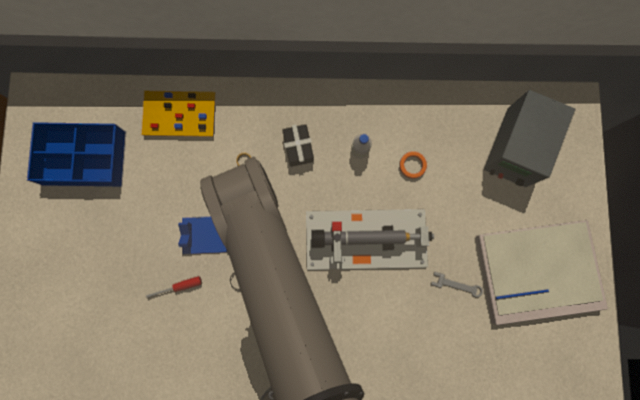

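```bash
python3 -c "
from station import *
print(hand_in())"
```

```text
the job is handed in; nothing more can be done
None
```

The lens tube is bedded in both V-blocks, pushed solid onto the end stop and held by the closed clamp. I handed the job in at about 36 s of the 70 s allowed; `hand_in()` gives no verdict, so what follows is from my own checks.

**Bedding:** I lowered the tube hood towards the clamp end. It came to rest with the tool within about 0.1 mm of the height I had worked out.

**First slide:** I pressed down too hard at the start. The tube stuck with about 12 N of rubbing, moved under 2 mm, and was still clear of the stop. I eased the pressure and it then slid at about 3 N.

**End stop:** The tube came up solid. The last 1 mm of commanded travel gave no movement while the push rose from about 4.5 to 7.4 N. In the top view the button has moved in by about 3 mm.

**Clamp:** My first press sat on the handle's outer edge and began to slip, peaking at about 10 N, so I lifted off and moved inward. It then closed to its hard stop, with the tool stalled at 108 mm height and about 11 N.

**Last check:**
- In the scene view the handle's corners are closest to the fully-down position. Individual corners are off by up to about 3 mm, so I read that as clearly under 0.06 rad, not exactly zero.
- The tail is still on the button and the arm is clear, with no force on it.
- All the bystanders in view are where they started. The arm partly hid the lens cap and the brass ring in that last picture, so I checked those two less well.
- I could not measure the plunger's force on the tube.

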